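# Stack the fallen and the standing tin on the parts case

## Task

Build one square column on the grey steel parts case where it stands: first the large tin, which has fallen on its side, stood upright with its lid up in the middle of the case, then the small tin, lid up, in the middle of the large one, with all their sides parallel. Set each tin down gently without dropping it, do not shove the case about, and leave everything else on the tray as it is.

Things in the scene. Friction and masses are not known exactly. Their poses are not given: they have to be found in the camera images.
- case: closed square grey painted steel parts case, 100 x 100 mm, 50 mm high, flat top, 1.6 kg, standing loose on the tray. Origin: centre of its underside; z up, x and y along its sides (latch on the -x side). Its place and yaw vary
- large_tin: bare metal slip-lid tin, square section 54 x 54 mm, 66 mm long from bottom to lid, about 0.35 kg, lying on its side at the start. Origin: its centre. Its z axis runs from the bottom to the black lid (a 14 mm band at the lid end, flat on top), x and y are square to its sides. It starts with the lid end roughly towards the right (-y), yaw varies
- small_tin: bare metal slip-lid tin of the same make, square section 42 x 42 mm, 50 mm high, about 0.2 kg, standing lid up on the tray. Origin: its centre (25 mm above its bottom); z up to the black lid, x and y square to its sides
- brush: yellow plastic rim brush, 230 mm long, up to 45 mm wide and 39 mm high, lying beyond the task's things, long axis x. Origin at its underside, inside the handle end of the head. Bystander
- lug_nut: chrome lug nut, 33 mm wide, 34 mm high. Origin: centre of its underside. Bystander
- jar: small glass jar, 38 mm across, 45 mm high. Origin: centre of its underside. Bystander
- spanner: steel spanner 200 mm long, lying flat on the right of the tray, long axis x. Origin at its underside. Bystander
There are look-alikes about, which are no part of the job. Leave any brown or purple look-alike of the large_tin alone.

How it is judged:
By the outcome, as a careful person would: the job done as asked, in the order asked, and still so for the second after the job is handed in, with the robot touching nothing.
It also fails if it takes over 67 s, if anything falls off the work surface, if the arm or the gripper's body presses on something with over 40 N, if the wrist force passes 120 N, or if a joint passes its speed limit or range.

## Robot

A 6-joint arm with a two-finger parallel gripper is mounted at the origin on the work surface. World frame = base frame: x ahead of the robot, y to its left, z up, the work surface at z = 0. Lengths are in mm, angles in rad, forces in N, time in s.
With the tool pointing down it reaches from about 325 to 925 mm from the base axis. Payload 3.1 kg.
Tool frame: the origin (TCP) lies at the very end of the fingers, on their centre line; the grasp point (between the pads) lies 19 mm behind it (env.pinch_z is the distance from the TCP to the grasp point, in mm); x points along the fingers, z is the direction in which the jaws open and shut, and the axes are right-handed (so a half turn about x gives the same grasp; the last joint's range is limited). The gripper opens to 85 mm and grips with 20 to 120 N. Pads are 22 mm wide; open, the fingers measure 114 mm over their backs; the gripper's body (76 mm by 85 mm) begins 54 mm behind the grasp point. The pads swing forward as they close: fully open they stand 13 mm farther back than shut.
Start: joints at [-1.338, 0.217, 1.613, -0, 1.311, -0.112], TCP at [211.277, -588.219, 231.3] pointing down, gripper open.
Joint ranges: [-2.75, 2.75], [-0.78, 2.1], [0.31, 2.55], [-1.13, 4.27], [0.13, 2.63], [-2.58, 2.58]. Speed limits (rad/s): [2.79, 2.79, 3.14, 3.14, 3.14, 3.14].

## Interface

Orientations are given as a rotation vector (axis times angle).
In Python, from workcell import get_obs, imaging, job_done, env gives the robot as it stands.
- The arm moves only by the tool servo_tool, never from a script. Its argument "rows" is a list of rows, each an object with "claw": the finger opening in mm, from 0 to 85.4; "slide": the shift along the tool's x, y, z in mm, a list of three; "yaw": the turn about the tool's x in degrees. In form: [{"claw": claw, "slide": [x, y, z], "yaw": yaw}, ...]. A call has exactly 8 rows; each row is the pose to reach, as a shift and turn from the pose commanded when the call began, along the tool's axes at that moment; what a row does not reach only later rows make up. A row lasts 1/12 s, in which the tool goes at most 41.7 mm and 7.16 degrees, less where a joint would pass 70% of its speed; a pose out of reach is approached as far as the arm can. A call with a gripper value outside its range is refused whole. The fingers move at their own pace and stop on an object; the grip force is fixed at half the most. Time passes only in rows, so rows that repeat a pose let the fingers close, or fill a call up. It gives the time, the measured TCP pose, the force and the opening at its end, in the units of the state.
- get_obs(): the state, without advancing time (a new reading comes with each control period).
- imaging.read_camera(name): name is "scene" or "top" or "wrist"; returns the picture (420x560x3 uint8, red, green, blue); there is no depth.
- imaging.calibration(name): a dict with "camera_matrix" (3x3 intrinsics, pixels), "extrinsics" (4x4, takes a point from camera to world coordinates). Camera axes: x right, y down, z forward; pixel columns grow to the right and rows downward; lengths in mm; the calibration is good to about 2 mm. The wrist camera is an equidistant fisheye: a pixel r from the principal point sees the ray r / f radians off the axis. A picture is of the moment at which its call begins: read the wrist's pose just before it. calibration takes no time and is no camera call; for the wrist camera it gives the pose at the moment of the call.
- job_done(): hands the job in, once; it reports no verdict.
The state is a dict: "t": time; "joint_pos": joint angles; "qd": joint speeds; "effort": joint torques, N m; "tool_pos": TCP position; "tcp_rot": TCP orientation; "wrist_force": force on the tool from outside, world axes, zero at the start; "ft_torque": the same for the moment, N m; "gripper_width": finger opening in mm.
Only numpy, scipy, OpenCV 4.12 (cv2) and the standard library are available. Lean on these libraries where they do the work, as an engineer would, in place of code of your own. Each camera call takes 0.05 s, during which the arm holds its last target. There are 200 camera calls.

## Working session

There is one attempt and no reset: what is moved stays moved. The work goes in short steps, Python scripts to look and compute and a tool call to move; the robot and the scene stay as the last step left them, time stands still between calls to the robot, and variables do not carry over. Pictures are saved under pics/ and viewed, about 8 in all and at most 12, crops included, and the job is handed in when it is done.

Besides the shell and the picture viewer there is one more tool, called after "Call:" by a JSON object that holds its "api" and its "payload", one argument or row to a line. servo_tool: Moves the arm, as the interface text tells. Its arguments: {"type":"object","properties":{"rows":{"type":"array"}},"required":["rows"]}

```bash
ls; mkdir -p pics; cat > h.py <<'E'
import numpy as np, cv2, json
from scipy.spatial.transform import Rotation as R
from workcell import get_obs, imaging, job_done, env
def shot(n,fn=None):
    c=imaging.calibration(n); im=imaging.read_camera(n)
    if fn: cv2.imwrite('pics/'+fn,cv2.cvtColor(im,cv2.COLOR_RGB2BGR))
    return im,c
def ray(n,c,uv):
    K=np.array(c['camera_matrix']);T=np.array(c['extrinsics'])
    uv=np.atleast_2d(np.array(uv,float))
    x=(uv[:,0]-K[0,2])/K[0,0];y=(uv[:,1]-K[1,2])/K[1,1]
    if n=='wrist':
        r=np.hypot(x,y)+1e-12; d=np.c_[np.sin(r)*x/r,np.sin(r)*y/r,np.cos(r)]
    else: d=np.c_[x,y,np.ones_like(x)]
    return T[:3,3],d@T[:3,:3].T
def toz(n,c,uv,z):
    o,d=ray(n,c,uv); return o+d*((z-o[2])/d[:,2])[:,None]
def proj(n,c,P):
    K=np.array(c['camera_matrix']);T=np.array(c['extrinsics'])
    p=(np.atleast_2d(P)-T[:3,3])@T[:3,:3]
    if n=='wrist':
        rr=np.hypot(p[:,0],p[:,1])+1e-9;th=np.arctan2(rr,p[:,2]); x,y=p[:,0]/rr*th,p[:,1]/rr*th
    else: x,y=p[:,0]/p[:,2],p[:,1]/p[:,2]
    return np.c_[K[0,0]*x+K[0,2],K[1,1]*y+K[1,2]]
E
python3 - <<'E'
from h import *
s=get_obs(); print(s['t'],s['tool_pos'],s['tcp_rot'],s['gripper_width'],env.pinch_z)
for n in('top','scene','wrist'):
    im,c=shot(n,n+'0.png'); print(n,np.round(c['camera_matrix'],1).tolist(),np.round(c['extrinsics'],3).tolist())
E
```

```text
pics
0.0 [ 211.07594965 -587.40242689  229.94916821] [ 0.9531813   1.35464052 -0.95050635] 85.47904919148966 18.700000000000003
top [[472.1, 0.0, 275.9], [0.0, 472.1, 211.1], [0.0, 0.0, 1.0]] [[0.006, -0.993, 0.116, 427.905], [-1.0, -0.004, 0.015, -82.351], [-0.014, -0.116, -0.993, 1203.004], [0.0, 0.0, 0.0, 1.0]]
scene [[540.2, 0.0, 282.0], [0.0, 540.2, 202.4], [0.0, 0.0, 1.0]] [[0.092, 0.766, -0.637, 1241.695], [0.996, -0.064, 0.067, -144.047], [0.01, -0.64, -0.768, 894.785], [0.0, 0.0, 0.0, 1.0]]
wrist [[325.2, 0.0, 278.1], [0.0, 325.2, 209.5], [0.0, 0.0, 1.0]] [[0.338, -0.909, -0.242, 272.242], [-0.941, -0.327, -0.086, -565.962], [-0.001, 0.257, -0.966, 372.215], [0.0, 0.0, 0.0, 1.0]]
```

View pics/top0.png

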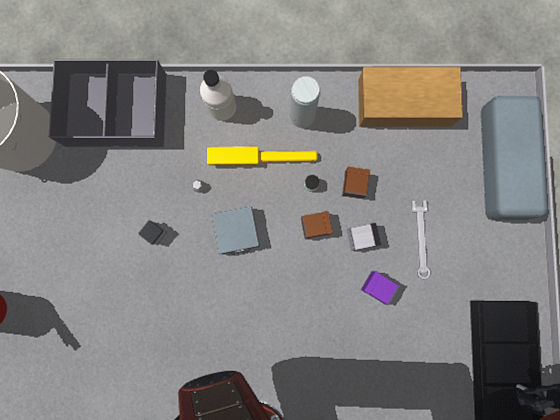

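View pics/scene0.png

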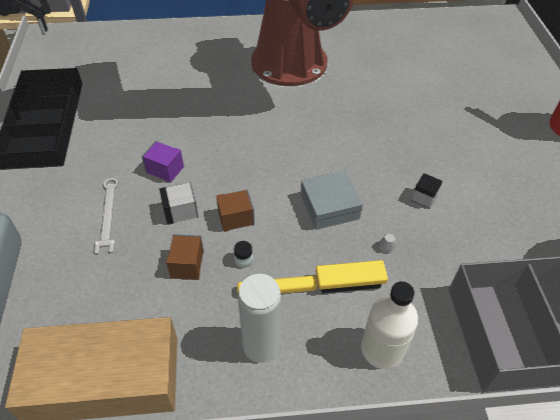

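Top view (560x420):
- Case at about (236,230).
- Large tin lying at (366,237), with its lid on the right.
- Small tin with its black lid at (152,232).
- Jar at (312,182) and nut at (197,185).
- Brown look-alikes at (317,225) and (356,182), and a purple one at (381,288).

The scene view agrees.

```bash
python3 - <<'E'
from h import *
im=cv2.imread('pics/top0.png'); c=imaging.calibration('top')
for nm,(u,v),z in[('case',(236,230),50),('large',(365,235),54),('small',(150,231),50)]:
    print(nm,toz('top',c,[u,v],z).round(0))
hsv=cv2.cvtColor(im,cv2.COLOR_BGR2HSV)
for p in [(236,230),(250,215),(360,235),(376,235),(150,231),(330,260),(357,224),(222,225)]: print(p,im[p[1],p[0]],hsv[p[1],p[0]])
# large tin bright mask + lid
m=((hsv[...,2]>165)&(hsv[...,1]<30)).astype(np.uint8); 
w=np.zeros_like(m); w[210:265,335:400]=1
k,_=cv2.findContours(m*w,0,2); k=max(k,key=cv2.contourArea); r=cv2.minAreaRect(k); print(r, toz('top',c,cv2.boxPoints(r),54).round(0).tolist())
m=((hsv[...,0]>90)&(hsv[...,0]<115)&(hsv[...,1]>25)&(hsv[...,2]>100)).astype(np.uint8);w[:]=0;w[195:265,200:275]=1
k,_=cv2.findContours(m*w,0,2); k=max(k,key=cv2.contourArea); r=cv2.minAreaRect(k); print(r, toz('top',c,cv2.boxPoints(r),50).round(0).tolist())
s=get_obs();M=R.from_rotvec(s['tcp_rot']).as_matrix();print('tool axes cols',M.round(3).tolist(),s['t'])
E
```

```text
case [[516.  33.  50.]]
large [[ 505. -282.   54.]]
small [[512. 244.  50.]]
(236, 230) [155 149 139] [101  26 155]
(250, 215) [159 153 138] [ 99  34 159]
(360, 235) [209 202 205] [133   9 209]
(376, 235) [50 50 48] [90 10 50]
(150, 231) [73 68 68] [120  17  73]
(330, 260) [152 150 149] [110   5 152]
(357, 224) [148 148 148] [  0   0 148]
(222, 225) [161 153 141] [102  32 161]
((362.3316650390625, 236.21463012695312), (22.349769592285156, 19.695737838745117), 77.90524291992188) [[524.0, -247.0, 54.0], [534.0, -294.0, 54.0], [481.0, -304.0, 54.0], [471.0, -257.0, 54.0]]
((234.94578552246094, 229.818115234375), (40.26226043701172, 40.52665328979492), 79.11447143554688) [[555.0, 94.0, 50.0], [575.0, -4.0, 50.0], [478.0, -23.0, 50.0], [459.0, 73.0, 50.0]]
tool axes cols [[-0.0, 0.941, 0.338], [0.002, 0.338, -0.941], [-1.0, 0.0, -0.002]] 0.15
```

Call:
{"api": "servo_tool", "payload": {
  "rows": [
    {"claw": 85, "slide": [0, 34, -17], "yaw": -7},
    {"claw": 85, "slide": [0, 68, -34], "yaw": -14},
    {"claw": 85, "slide": [0, 102, -51], "yaw": -21},
    {"claw": 85, "slide": [0, 136, -68], "yaw": -28},
    {"claw": 85, "slide": [0, 170, -85], "yaw": -35},
    {"claw": 85, "slide": [0, 204, -102], "yaw": -42},
    {"claw": 85, "slide": [0, 238, -119], "yaw": -49},
    {"claw": 85, "slide": [0, 269, -133], "yaw": -56}
  ]
}}

```text
t: 0.82
tool_pos: [420.4, -369.9, 231.0]
tcp_rot: [0.191, 1.563, -0.19]
wrist_force: [1.5, -0.7, 0.2]
gripper_width: 84.7
```

```bash
cat >> h.py <<'E'
def to(x,y,z,zang=None):
    """slide/yaw needed to bring TCP to world x,y,z with jaw axis at zang deg (mod 180)"""
    s=get_obs();M=R.from_rotvec(s['tcp_rot']).as_matrix();d=np.array([x,y,z])-s['tool_pos']
    a=np.degrees(np.arctan2(M[1,2],M[0,2])); yaw=0 if zang is None else -(((zang-a)+90)%180-90)
    print('t',s['t'],'tcp',np.round(s['tool_pos'],1),'jaw',round(a,1),'w',round(s['gripper_width'],1),'q6',np.round(s['joint_pos'][-1],2),'F',np.round(s['wrist_force'],1)); print('slide',(M.T@d).round(1),'yaw',round(yaw,1))
    return M
E
python3 -c "
from h import *
to(504,-282,230,12)"
```

```text
t 0.8167 tcp [ 420.4 -369.9  231. ] jaw -13.9 w 84.7 q6 -0.6 F [ 1.5 -0.7  0.2]
slide [  1.  105.4  60. ] yaw -25.9
```

Call:
{"api": "servo_tool", "payload": {
  "rows": [
    {"claw": 85, "slide": [0, 26, 15], "yaw": -6},
    {"claw": 85, "slide": [0, 53, 30], "yaw": -13},
    {"claw": 85, "slide": [0, 79, 45], "yaw": -20},
    {"claw": 85, "slide": [5, 105, 60], "yaw": -26},
    {"claw": 85, "slide": [10, 105, 60], "yaw": -26},
    {"claw": 85, "slide": [10, 105, 60], "yaw": -26},
    {"claw": 85, "slide": [10, 105, 60], "yaw": -26},
    {"claw": 85, "slide": [10, 105, 60], "yaw": -26}
  ]
}}

```text
t: 1.48
tool_pos: [502.8, -285.8, 221.1]
tcp_rot: [-0.16, 1.566, 0.16]
wrist_force: [-0.4, 0.2, 0.1]
gripper_width: 84.8
```

```bash
cat > m1.py <<'E'
from h import *
to(504,-282,230,12)
im,c=shot('wrist','w1.png')
E
python3 m1.py
```

```text
t 1.4833 tcp [ 502.8 -285.8  221.1] jaw 11.7 w 84.8 q6 -0.84 F [-0.4  0.2  0.1]
slide [-8.9  3.5  2. ] yaw -0.3
```

View pics/w1.png

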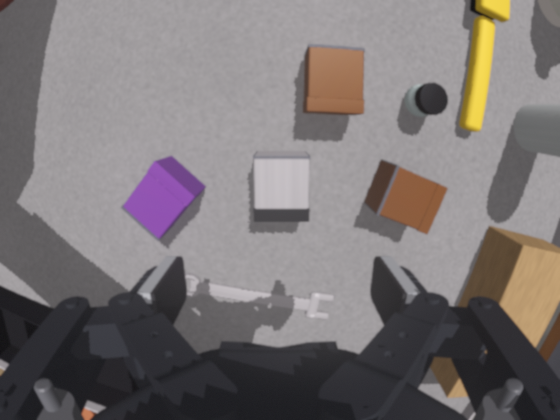

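Wrist view: the tin is almost square to the jaws. Its top face corners are at about (254,158), (308,157), (255,209) and (309,209), with the black lid band below them down to v≈221.

```bash
python3 - <<'E'
from h import *
im=cv2.imread('pics/w1.png');c=imaging.calibration('wrist')
g=cv2.cvtColor(im,cv2.COLOR_BGR2GRAY)
m=(g>165).astype(np.uint8);w=np.zeros_like(m);w[140:230,235:330]=1
k,_=cv2.findContours(cv2.morphologyEx(m*w,cv2.MORPH_OPEN,np.ones((3,3))),0,2);k=max(k,key=cv2.contourArea)
P=toz('wrist',c,k[:,0,:],54)[:,:2]; r=cv2.minAreaRect(P.astype(np.float32)); print(r,cv2.boxPoints(r).round(1).tolist())
print(g[150:228:3,282],g[218,245:320:4])
for uv in [(282,155),(282,210),(282,219)]: print(uv,toz('wrist',c,uv,54).round(1))
E
```

```text
((504.45782470703125, -277.51812744140625), (53.03705596923828, 47.44871520996094), 11.695480346679688) [[473.70001220703125, -259.70001220703125], [483.29998779296875, -306.1000061035156], [535.2000122070312, -295.3999938964844], [525.5999755859375, -248.89999389648438]]
[156 149 137 177 193 193 193 192 192 192 192 191 191 191 191 191 191 190
 190 181  80  72  71  71  96 106] [164 124  92  71  71  72  70  71  72  72  72  71  71  71  71  71 130 155
 161]
(282, 155) [[ 499.2 -250.6   54. ]]
(282, 210) [[ 510.3 -303.6   54. ]]
(282, 219) [[ 512.2 -312.7   54. ]]
```

Call:
{"api": "servo_tool", "payload": {
  "rows": [
    {"claw": 85, "slide": [20, -22, 3], "yaw": 0},
    {"claw": 85, "slide": [55, -22, 3], "yaw": 0},
    {"claw": 85, "slide": [92, -22, 3], "yaw": 0},
    {"claw": 85, "slide": [128, -22, 3], "yaw": 0},
    {"claw": 85, "slide": [165, -22, 3], "yaw": 0},
    {"claw": 85, "slide": [195, -22, 3], "yaw": 0},
    {"claw": 85, "slide": [210, -22, 3], "yaw": 0},
    {"claw": 85, "slide": [210, -22, 3], "yaw": 0}
  ]
}}

```text
t: 2.2
tool_pos: [506.7, -304.6, 6.6]
tcp_rot: [-0.154, 1.572, 0.164]
wrist_force: [-0.8, 1.3, -0.3]
gripper_width: 85.0
```

Call:
{"api": "servo_tool", "payload": {
  "rows": [
    {"claw": 54, "slide": [0, 0, 0], "yaw": 0},
    {"claw": 54, "slide": [0, 0, 0], "yaw": 0},
    {"claw": 54, "slide": [0, 0, 0], "yaw": 0},
    {"claw": 54, "slide": [0, 0, 0], "yaw": 0},
    {"claw": 54, "slide": [0, 0, 0], "yaw": 0},
    {"claw": 53, "slide": [0, 0, 0], "yaw": 0},
    {"claw": 53, "slide": [0, 0, 0], "yaw": 0},
    {"claw": 53, "slide": [0, 0, 0], "yaw": 0}
  ]
}}

```text
t: 2.87
tool_pos: [512.0, -308.1, 14.1]
tcp_rot: [-0.165, 1.563, 0.158]
wrist_force: [-3.8, -0.5, 7.9]
gripper_width: 53.7
```

```bash
python3 -c "
from h import *
to(510.4,-306.7,11,12)
import time
s=get_obs();print(s['ft_torque'],s['qd'].round(3) if hasattr(s['qd'],'round') else s['qd'])"
```

```text
t 2.8667 tcp [ 512.  -308.1   14.1] jaw 11.8 w 53.7 q6 -0.86 F [-3.8 -0.5  7.9]
slide [ 3.1  1.7 -1.3] yaw -0.2
[-0.36340123  0.72238871  0.10586046] [ 0.     0.    -0.001 -0.002  0.     0.002]
```

Call:
{"api": "servo_tool", "payload": {
  "rows": [
    {"claw": 53, "slide": [0, 0, 0], "yaw": 0},
    {"claw": 53, "slide": [0, 0, 0], "yaw": 0},
    {"claw": 53, "slide": [-2, 0, 0], "yaw": 0},
    {"claw": 53, "slide": [-4, 0, 0], "yaw": 0},
    {"claw": 53, "slide": [-6, 0, 0], "yaw": 0},
    {"claw": 53, "slide": [-8, 0, 0], "yaw": 0},
    {"claw": 53, "slide": [-10, 0, 0], "yaw": 0},
    {"claw": 53, "slide": [-10, 0, 0], "yaw": 0}
  ]
}}

```text
t: 3.53
tool_pos: [511.0, -305.8, 21.4]
tcp_rot: [-0.161, 1.565, 0.161]
wrist_force: [0.1, 0.1, -4.2]
gripper_width: 53.3
```

```bash
python3 -c "
from h import *
to(510.4,-306.7,11,12)
im,c=shot('wrist','w2.png')
im,c=shot('scene','s2.png')
a=cv2.imread('pics/w2.png')[100:300,150:410];b=cv2.imread('pics/s2.png')[130:290,80:340]
cv2.imwrite('pics/v2.png',cv2.resize(np.vstack([a,b]),None,fx=1.6,fy=1.6))
"
```

```text
t 3.5333 tcp [ 511.  -305.8   21.4] jaw 11.8 w 53.3 q6 -0.86 F [ 0.1  0.1 -4.2]
slide [10.4 -0.7 -0.8] yaw -0.2
```

View pics/v2.png

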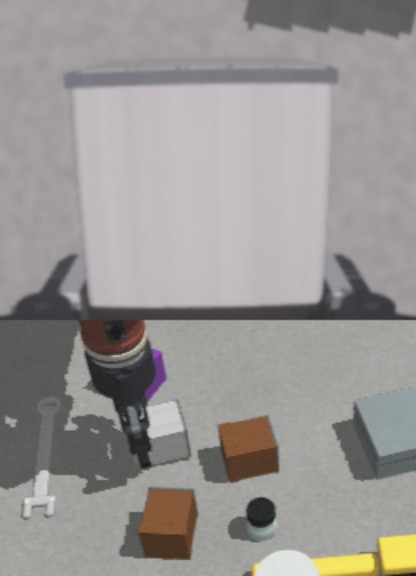

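Close view: the tin is held at the lid end, and the bottom rim is at v≈147, u 191..361. The scene crop shows it low over the tray, with the brown one close on its bottom side. I'll lift further and check whether the rim moves in the wrist image, which would mean it is pivoting.

Call:
{"api": "servo_tool", "payload": {
  "rows": [
    {"claw": 53, "slide": [-6, 0, 0], "yaw": 0},
    {"claw": 53, "slide": [-12, 0, 0], "yaw": 0},
    {"claw": 53, "slide": [-18, 0, 0], "yaw": 0},
    {"claw": 53, "slide": [-24, 0, 0], "yaw": 0},
    {"claw": 53, "slide": [-30, 0, 0], "yaw": 0},
    {"claw": 53, "slide": [-30, 0, 0], "yaw": 0},
    {"claw": 53, "slide": [-30, 0, 0], "yaw": 0},
    {"claw": 53, "slide": [-30, 0, 0], "yaw": 0}
  ]
}}

```text
t: 4.3
tool_pos: [510.8, -306.0, 51.4]
tcp_rot: [-0.161, 1.565, 0.161]
wrist_force: [0.2, 0.3, -5.0]
gripper_width: 53.5
```

```bash
python3 -c "
from h import *
to(510.4,-306.7,11,12)
im,c=shot('wrist','w3.png')
for f in('w2','w3'):
    g=cv2.imread('pics/%s.png'%f,0); print(g[135:165:1,276]); print(g[147,185:205],g[147,350:370])
"
```

```text
t 4.3 tcp [ 510.8 -306.    51.4] jaw 11.8 w 53.5 q6 -0.86 F [ 0.2  0.3 -5. ]
slide [40.4 -0.6 -0.6] yaw -0.2
[153 149 146 147 147 150 156 157 139 126 123 124 124 124 124 126 136 157
 177 187 190 190 190 190 191 190 190 190 191 190]
[157 156 154 150 141 131 125 123 121 121 121 121 122 123 123 123 124 124
 125 125] [117 117 118 118 118 118 118 118 118 119 126 140 152 157 157 157 157 158
 158 159]
[158 153 151 152 153 155 161 161 143 130 128 128 128 128 128 130 140 162
 182 192 195 195 196 195 195 196 195 196 196 195]
[163 164 165 162 153 139 130 128 126 126 125 126 127 127 128 128 128 128
 129 128] [122 123 123 122 122 122 122 123 122 124 130 144 157 161 161 161 161 160
 161 161]
```

The rim hasn't moved, so the tin is held rigidly. I'll lift it clear and carry it to the open space in front of the case to turn it there.

Call:
{"api": "servo_tool", "payload": {
  "rows": [
    {"claw": 53, "slide": [-30, 0, 0], "yaw": 0},
    {"claw": 53, "slide": [-60, 0, 0], "yaw": 0},
    {"claw": 53, "slide": [-65, 30, -13], "yaw": 0},
    {"claw": 53, "slide": [-65, 65, -29], "yaw": 0},
    {"claw": 53, "slide": [-65, 100, -45], "yaw": 0},
    {"claw": 53, "slide": [-65, 135, -61], "yaw": 0},
    {"claw": 53, "slide": [-65, 165, -73], "yaw": 0},
    {"claw": 53, "slide": [-65, 175, -77], "yaw": 0}
  ]
}}

```text
t: 5.02
tool_pos: [395.0, -145.8, 114.1]
tcp_rot: [-0.158, 1.571, 0.167]
wrist_force: [0.0, 1.0, -4.9]
gripper_width: 53.5
```

Call:
{"api": "servo_tool", "payload": {
  "rows": [
    {"claw": 53, "slide": [30, 0, 0], "yaw": 0},
    {"claw": 53, "slide": [55, 0, 0], "yaw": 0},
    {"claw": 53, "slide": [75, 0, 0], "yaw": 0},
    {"claw": 53, "slide": [85, 0, 0], "yaw": 0},
    {"claw": 53, "slide": [92, 0, 0], "yaw": 0},
    {"claw": 53, "slide": [94, 0, 0], "yaw": 0},
    {"claw": 53, "slide": [94, 0, 0], "yaw": 0},
    {"claw": 53, "slide": [94, 0, 0], "yaw": 0}
  ]
}}

```text
t: 5.68
tool_pos: [401.0, -151.1, 23.3]
tcp_rot: [-0.162, 1.563, 0.16]
wrist_force: [-0.3, -0.1, -4.2]
gripper_width: 53.6
```

```bash
cat > rim.py <<'E'
from h import *
import sys
to(400,-150,20)
im,c=shot('wrist',sys.argv[1]+'.png')
g=cv2.cvtColor(im,cv2.COLOR_RGB2GRAY); print(g[100:200:3,276])
E
python3 rim.py w4
```

```text
t 5.6833 tcp [ 401.  -151.1   23.3] jaw 11.7 w 53.6 q6 -0.73 F [-0.3 -0.1 -4.2]
slide [ 3.3  1.3 -0.8] yaw 0
[150 150 151 150 150 152 154 156 156 152 150 151 144 143 150 119 119 130
 181 184 184 185 184 185 185 185 185 185 185 185 185 185 185 186]
```

Call:
{"api": "servo_tool", "payload": {
  "rows": [
    {"claw": 53, "slide": [3, 0, 0], "yaw": 0},
    {"claw": 53.5, "slide": [5, 0, 0], "yaw": 0},
    {"claw": 53.5, "slide": [5, 0, 0], "yaw": 0},
    {"claw": 53.7, "slide": [5, 0, 0], "yaw": 0},
    {"claw": 53.7, "slide": [5, 0, 0], "yaw": 0},
    {"claw": 53.9, "slide": [5, 0, 0], "yaw": 0},
    {"claw": 53.9, "slide": [5, 0, 0], "yaw": 0},
    {"claw": 53.9, "slide": [5, 0, 0], "yaw": 0}
  ]
}}

```text
t: 6.4
tool_pos: [399.9, -150.4, 17.3]
tcp_rot: [-0.161, 1.565, 0.161]
wrist_force: [0.3, 0.2, -3.6]
gripper_width: 54.2
```

```bash
python3 rim.py w5
```

```text
t 6.4 tcp [ 399.9 -150.4   17.3] jaw 11.8 w 54.2 q6 -0.73 F [ 0.3  0.2 -3.6]
slide [-2.7  0.4  0.2] yaw 0
[149 150 149 148 149 150 152 153 154 154 151 149 143 142 146 119 120 129
 180 184 184 184 184 184 184 184 184 185 185 185 185 185 185 185]
```

Still rigid. Next I'll lift slowly while loosening a little more.

Call:
{"api": "servo_tool", "payload": {
  "rows": [
    {"claw": 54.1, "slide": [0, 0, 0], "yaw": 0},
    {"claw": 54.1, "slide": [0, 0, 0], "yaw": 0},
    {"claw": 54.1, "slide": [-3, 0, 0], "yaw": 0},
    {"claw": 54.3, "slide": [-6, 0, 0], "yaw": 0},
    {"claw": 54.3, "slide": [-9, 0, 0], "yaw": 0},
    {"claw": 54.3, "slide": [-12, 0, 0], "yaw": 0},
    {"claw": 54.3, "slide": [-12, 0, 0], "yaw": 0},
    {"claw": 54.3, "slide": [-12, 0, 0], "yaw": 0}
  ]
}}

```text
t: 7.12
tool_pos: [400.4, -150.7, 29.9]
tcp_rot: [-0.162, 1.564, 0.16]
wrist_force: [0.1, -0.6, -0.3]
gripper_width: 54.5
```

```bash
python3 rim.py w6
```

```text
t 7.1167 tcp [ 400.4 -150.7   29.9] jaw 11.8 w 54.5 q6 -0.73 F [ 0.1 -0.6 -0.3]
slide [ 9.9  0.8 -0.2] yaw 0
[153 154 153 153 154 155 156 158 159 157 154 155 153 145 153 124 123 147
 187 188 188 188 189 189 189 189 189 189 189 189 189 189 189 189]
```

The force has gone to about 0, so the tin slipped back onto the tray, and the threshold is between 53.9 and 54.3. I'll regrip on a small patch at the upper lid corner, where there is less resistance to turning, and lift again.

Call:
{"api": "servo_tool", "payload": {
  "rows": [
    {"claw": 60, "slide": [0, 0, 0], "yaw": 0},
    {"claw": 60, "slide": [0, 0, 0], "yaw": 0},
    {"claw": 60, "slide": [3, -11, 0], "yaw": 0},
    {"claw": 56, "slide": [3, -11, 0], "yaw": 0},
    {"claw": 53.8, "slide": [3, -11, 0], "yaw": 0},
    {"claw": 53.8, "slide": [3, -11, 0], "yaw": 0},
    {"claw": 53.8, "slide": [3, -11, 0], "yaw": 0},
    {"claw": 53.8, "slide": [3, -11, 0], "yaw": 0}
  ]
}}

```text
t: 7.83
tool_pos: [402.4, -161.5, 26.4]
tcp_rot: [-0.161, 1.564, 0.16]
wrist_force: [0.9, -2.0, -1.3]
gripper_width: 54.0
```

```bash
python3 rim.py w7
```

```text
t 7.8333 tcp [ 402.4 -161.5   26.4] jaw 11.7 w 54.0 q6 -0.75 F [ 0.9 -2.  -1.3]
slide [ 6.4 11.7 -0. ] yaw 0
[158 160 158 156 130 126 145 192 193 193 193 193 193 193 192 192 192 192
 192 192 193 192 193 192 193 193 192 192 192 192 192 192 192 192]
```

Call:
{"api": "servo_tool", "payload": {
  "rows": [
    {"claw": 53.8, "slide": [-2, 0, 0], "yaw": 0},
    {"claw": 53.8, "slide": [-4, 0, 0], "yaw": 0},
    {"claw": 53.8, "slide": [-6, 0, 0], "yaw": 0},
    {"claw": 53.8, "slide": [-8, 0, 0], "yaw": 0},
    {"claw": 53.8, "slide": [-10, 0, 0], "yaw": 0},
    {"claw": 53.8, "slide": [-12, 0, 0], "yaw": 0},
    {"claw": 53.8, "slide": [-12, 0, 0], "yaw": 0},
    {"claw": 53.8, "slide": [-12, 0, 0], "yaw": 0}
  ]
}}

```text
t: 8.55
tool_pos: [402.2, -161.3, 38.5]
tcp_rot: [-0.162, 1.565, 0.161]
wrist_force: [-0.3, -1.2, -0.9]
gripper_width: 54.2
```

```bash
python3 rim.py w8; python3 -c "
import cv2,numpy as np
a=cv2.imread('pics/w7.png')[80:260,170:390];b=cv2.imread('pics/w8.png')[80:260,170:390]
cv2.imwrite('pics/v8.png',cv2.resize(np.hstack([a,b]),None,fx=1.5,fy=1.5))"
```

```text
t 8.55 tcp [ 402.2 -161.3   38.5] jaw 11.8 w 54.2 q6 -0.75 F [-0.3 -1.2 -0.9]
slide [18.5 11.5  0.2] yaw 0
[157 158 159 151 144 146 205 214 214 213 213 213 213 213 213 213 213 213
 213 213 213 213 212 212 212 212 213 212 212 212 211 211 211 210]
```

View pics/v8.png

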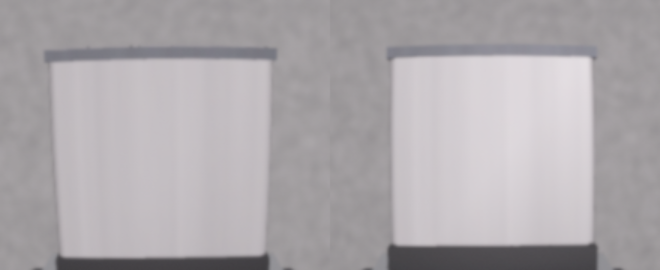

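The right-hand half, after lifting, shows the bottom rim (≈205 px) narrower than the lid end (≈210 px), where before it was wider. The face is brighter too. So the tin is tipping lid-up as wanted, and I'll continue along the arc about its bottom edge.

Call:
{"api": "servo_tool", "payload": {
  "rows": [
    {"claw": 53.8, "slide": [-2, 2, 0], "yaw": 0},
    {"claw": 53.8, "slide": [-4, 4, 0], "yaw": 0},
    {"claw": 53.8, "slide": [-6, 7, 0], "yaw": 0},
    {"claw": 53.8, "slide": [-9, 10, 0], "yaw": 0},
    {"claw": 53.8, "slide": [-11, 13, 0], "yaw": 0},
    {"claw": 53.8, "slide": [-13, 17, 0], "yaw": 0},
    {"claw": 53.8, "slide": [-15, 21, 0], "yaw": 0},
    {"claw": 53.8, "slide": [-15, 21, 0], "yaw": 0}
  ]
}}

```text
t: 9.27
tool_pos: [398.2, -140.5, 54.2]
tcp_rot: [-0.163, 1.564, 0.161]
wrist_force: [-0.6, -1.8, 1.5]
gripper_width: 53.8
```

```bash
python3 rim.py w9; python3 -c "
from h import *
shot('scene','s9.png')
a=cv2.imread('pics/w9.png')[60:300,150:410];b=cv2.resize(cv2.imread('pics/s9.png')[80:230,150:310],(256,240))
cv2.imwrite('pics/v9.png',cv2.resize(np.hstack([a,b]),None,fx=1.5,fy=1.5))"
```

```text
t 9.2667 tcp [ 398.2 -140.5   54.2] jaw 11.8 w 53.8 q6 -0.71 F [-0.6 -1.8  1.5]
slide [34.2 -9.7 -0.2] yaw 0
[158 160 159 158 155 156 158 143 131 161 197 198 198 198 199 199 200 201
 201 201 202 202 202 203 203 203 204 204 204 205 205 205 206 207]
```

View pics/v9.png

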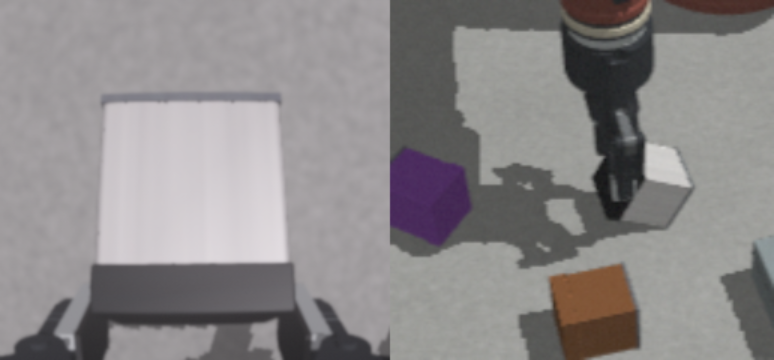

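The tin is tilted about 30–35° lid-up with its bottom edge on the tray. I'll carry on along the arc.

Call:
{"api": "servo_tool", "payload": {
  "rows": [
    {"claw": 53.8, "slide": [-2, 5, 0], "yaw": 0},
    {"claw": 53.8, "slide": [-4, 10, 0], "yaw": 0},
    {"claw": 53.8, "slide": [-5, 15, 0], "yaw": 0},
    {"claw": 53.8, "slide": [-6, 20, 0], "yaw": 0},
    {"claw": 53.8, "slide": [-6, 25, 0], "yaw": 0},
    {"claw": 53.8, "slide": [-6, 30, 0], "yaw": 0},
    {"claw": 53.8, "slide": [-6, 34, 0], "yaw": 0},
    {"claw": 53.8, "slide": [-6, 39, 0], "yaw": 0}
  ]
}}

```text
t: 10.03
tool_pos: [389.8, -101.6, 59.3]
tcp_rot: [-0.161, 1.565, 0.161]
wrist_force: [-0.9, -0.7, 3.2]
gripper_width: 53.8
```

```bash
python3 rim.py w10; python3 -c "
from h import *
shot('scene','s10.png')
a=cv2.imread('pics/w10.png')[60:300,150:410];b=cv2.resize(cv2.imread('pics/s10.png')[80:230,150:310],(256,240))
cv2.imwrite('pics/v10.png',cv2.resize(np.hstack([a,b]),None,fx=1.5,fy=1.5))"
```

```text
t 10.0333 tcp [ 389.8 -101.6   59.3] jaw 11.7 w 53.8 q6 -0.64 F [-0.9 -0.7  3.2]
slide [ 39.3 -49.5   0.2] yaw 0
[171 170 168 169 168 169 170 172 172 172 173 170 170 168 168 169 169 170
 170 163 134 187 196 196 196 196 196 197 197 197 197 197 197 197]
```

View pics/v10.png

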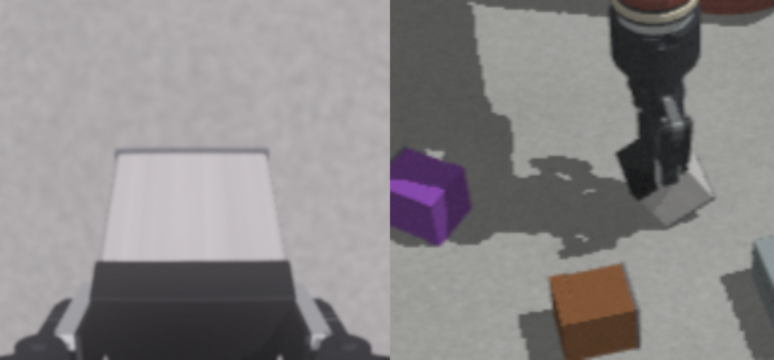

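It's now about 55–60° up, with the lid face visible. Next I'll finish the arc.

Call:
{"api": "servo_tool", "payload": {
  "rows": [
    {"claw": 53.8, "slide": [1, 6, 0], "yaw": 0},
    {"claw": 53.8, "slide": [2.5, 12, 0], "yaw": 0},
    {"claw": 53.8, "slide": [4.5, 18, 0], "yaw": 0},
    {"claw": 53.8, "slide": [7, 24, 0], "yaw": 0},
    {"claw": 53.8, "slide": [9, 29, 0], "yaw": 0},
    {"claw": 53.8, "slide": [11, 33, 0], "yaw": 0},
    {"claw": 53.8, "slide": [13, 36, 0], "yaw": 0},
    {"claw": 53.8, "slide": [13, 36, 0], "yaw": 0}
  ]
}}

```text
t: 10.8
tool_pos: [382.1, -67.0, 45.9]
tcp_rot: [-0.163, 1.566, 0.161]
wrist_force: [-0.9, -1.8, 0.9]
gripper_width: 53.7
```

```bash
python3 rim.py w11; python3 -c "
from h import *
shot('scene','s11.png')
a=cv2.imread('pics/w11.png')[60:300,150:410];b=cv2.resize(cv2.imread('pics/s11.png')[80:230,150:310],(256,240))
cv2.imwrite('pics/v11.png',cv2.resize(np.hstack([a,b]),None,fx=1.5,fy=1.5))"
```

```text
t 10.8 tcp [382.1 -67.   45.9] jaw 11.8 w 53.7 q6 -0.56 F [-0.9 -1.8  0.9]
slide [ 25.9 -84.9   0.5] yaw 0
[181 178 180 182 182 181 180 178 178 179 182 180 179 178 177 178 179 178
 178 180 180 178 177 177 176 176 176 178 178 177 179 178 176 175]
```

View pics/v11.png

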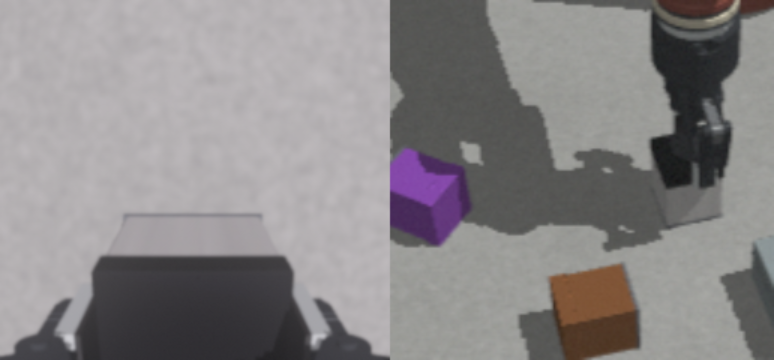

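```bash
python3 - <<'E'
from h import *
c=imaging.calibration('wrist'); a=np.array([-.203,.979])
for th in (1,):
    for z in(0,1): print('rim z',z,(toz('wrist',c,(279,202),z)[0,:2]@a).round(1))
    for z in(64,66,68): print('lid z',z,(toz('wrist',c,(279,231.5),z)[0,:2]@a).round(1))
s=get_obs(); print(s['tool_pos'][:2]@a)
E
```

```text
rim z 0 -124.0
rim z 1 -123.8
lid z 64 -120.6
lid z 66 -119.9
lid z 68 -119.2
-143.18844518235605
```

The tin is upright to within about 3°. I'll release it so it settles, recentre, and regrip squarely a bit lower.

Call:
{"api": "servo_tool", "payload": {
  "rows": [
    {"claw": 54.1, "slide": [0, 0, 0], "yaw": 0},
    {"claw": 54.4, "slide": [0, 0, 0], "yaw": 0},
    {"claw": 55, "slide": [0, 0, 0], "yaw": 0},
    {"claw": 58, "slide": [0, 0, 0], "yaw": 0},
    {"claw": 64, "slide": [0, 0, 0], "yaw": 0},
    {"claw": 70, "slide": [0, 0, 0], "yaw": 0},
    {"claw": 70, "slide": [0, 0, 0], "yaw": 0},
    {"claw": 70, "slide": [0, 0, 0], "yaw": 0}
  ]
}}

```text
t: 11.57
tool_pos: [382.6, -67.2, 46.4]
tcp_rot: [-0.161, 1.565, 0.161]
wrist_force: [0.1, -0.1, 0.3]
gripper_width: 69.9
```

```bash
python3 - <<'E'
from h import *
to(382,-67,40,12)
im,c=shot('wrist','w12.png'); g=cv2.cvtColor(im,cv2.COLOR_RGB2GRAY)
a=np.array([-.203,.979]);b=np.array([.979,.203])
for col in (230,255,280,305,330): print(col,g[185:245:3,col])
for row in (240,260): print(g[row,190:370:4])
E
```

```text
t 11.5667 tcp [382.6 -67.2  46.4] jaw 11.8 w 69.9 q6 -0.56 F [ 0.1 -0.1  0.3]
slide [ 6.4  0.3 -0.5] yaw -0.2
230 [179 180 178 177 177 174 165 165 165 158 162 162 162 162 159  83  63  62
  65  66]
255 [178 179 180 175 173 168 139 161 161 162 162 162 162 162 159  83  61  58
  60  62]
280 [176 176 174 173 172 168 140 163 163 163 162 162 163 163 160  84  58  58
  59  60]
305 [176 177 177 175 176 173 143 161 161 160 160 160 159 159 156  82  59  58
  61  63]
330 [183 184 181 180 181 182 183 182 178 176 177 174 166 162 160  83  63  63
  64  66]
[175 174 173 174 173 120  70  70  68  68  66  66  65  64  63  63  63  62
  61  61  62  62  62  62  62  62  63  62  63  64  63  65  64  65  66  68
  67  67  72 169 176 177 174 176 177]
[142  67  62 132 173 162  63  63  61  60  59  59  58  57  57  56  55  54
  55  54  54  55  54  54  55  53  55  55  56  56  56  59  58  59  60  61
  62  63  85 179 178 144  59  65 137]
```

Call:
{"api": "servo_tool", "payload": {
  "rows": [
    {"claw": 70, "slide": [3, -2, 0], "yaw": 0},
    {"claw": 66, "slide": [8, -4, 0], "yaw": 0},
    {"claw": 40, "slide": [8, -4, 0], "yaw": 0},
    {"claw": 40, "slide": [8, -4, 0], "yaw": 0},
    {"claw": 40, "slide": [8, -4, 0], "yaw": 0},
    {"claw": 40, "slide": [8, -4, 0], "yaw": 0},
    {"claw": 40, "slide": [8, -4, 0], "yaw": 0},
    {"claw": 40, "slide": [8, -4, 0], "yaw": 0}
  ]
}}

```text
t: 12.28
tool_pos: [382.5, -70.7, 37.8]
tcp_rot: [-0.161, 1.566, 0.162]
wrist_force: [0.7, 0.6, -5.1]
gripper_width: 53.1
```

Call:
{"api": "servo_tool", "payload": {
  "rows": [
    {"claw": 40, "slide": [-20, 0, 0], "yaw": 0},
    {"claw": 40, "slide": [-45, 0, 0], "yaw": 0},
    {"claw": 40, "slide": [-70, -3, 20], "yaw": 0},
    {"claw": 40, "slide": [-90, -8, 45], "yaw": 0},
    {"claw": 40, "slide": [-100, -15, 70], "yaw": 0},
    {"claw": 40, "slide": [-100, -21, 95], "yaw": 0},
    {"claw": 40, "slide": [-100, -28, 118], "yaw": 0},
    {"claw": 40, "slide": [-100, -28, 118], "yaw": 0}
  ]
}}

```text
t: 12.95
tool_pos: [509.2, -75.2, 139.1]
tcp_rot: [-0.163, 1.559, 0.16]
wrist_force: [0.5, -0.4, -2.8]
gripper_width: 52.9
```

```bash
python3 - <<'E'
from h import *
to(505,-75,140,12)
im,c=shot('wrist','w13.png')
hsv=cv2.cvtColor(im,cv2.COLOR_RGB2HSV)
m=cv2.inRange(hsv,(92,18,90),(118,90,255)); m[225:]=0
k,_=cv2.findContours(cv2.morphologyEx(m,cv2.MORPH_OPEN,np.ones((5,5))),0,2);k=max(k,key=cv2.contourArea)
P=toz('wrist',c,k[:,0,:],50)[:,:2]; r=cv2.minAreaRect(P.astype(np.float32)); print(cv2.contourArea(k),r,cv2.boxPoints(r).round(1).tolist())
bgr=cv2.cvtColor(im,cv2.COLOR_RGB2BGR); cv2.drawContours(bgr,[k],-1,(0,0,255),1)
cv2.imwrite('pics/v13.png',bgr)
E
```

```text
t 12.95 tcp [509.2 -75.2 139.1] jaw 11.8 w 52.9 q6 -0.49 F [ 0.5 -0.4 -2.8]
slide [-0.9  1.  -4. ] yaw -0.2
16.0 ((560.7734985351562, 47.48484802246094), (3.427006244659424, 3.032780647277832), 17.04747200012207) [[558.7000122070312, 48.400001525878906], [559.5999755859375, 45.5], [562.9000244140625, 46.5], [562.0, 49.400001525878906]]
```

View pics/v13.png

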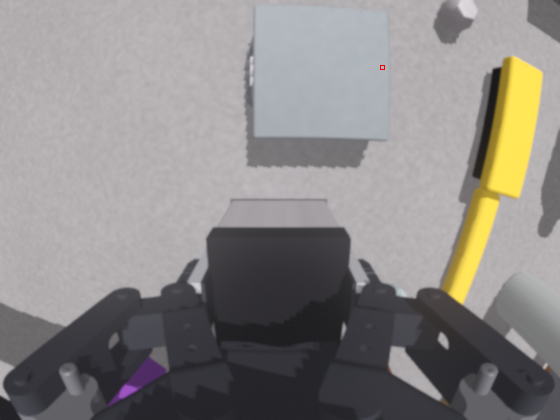

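Wrist view: the case top corners are at about (255,6), (387,13), (387,138) and (254,137), with the latch on the left. The held tin's lid front edge runs from (209,230) to (349,230). My colour mask was too tight.

```bash
cat > case.py <<'E'
from h import *
def case(fn,vmax=200):
    M=to(505,-75,140,12)
    im,c=shot('wrist',fn); I=im.astype(int)
    m=((I[...,2]-I[...,0]>9)&(I[...,2]>80)).astype(np.uint8); m[vmax:]=0
    m=cv2.morphologyEx(cv2.morphologyEx(m,cv2.MORPH_CLOSE,np.ones((5,5))),cv2.MORPH_OPEN,np.ones((9,9)))
    k,_=cv2.findContours(m,0,2);k=max(k,key=cv2.contourArea)[:,0,:]
    P=toz('wrist',c,k,50)[:,:2]; r=cv2.minAreaRect(P.astype(np.float32)); print('img box',k.min(0),k.max(0),'rect',np.round(r[0],1),np.round(r[1],1),round(r[2],2)); print(cv2.boxPoints(r).round(1).tolist())
    return im,c,k,P
if __name__=='__main__':
    im,c,k,P=case('w14.png')
    a=np.radians(11.75);u=np.array([np.cos(a),np.sin(a)]);v=np.array([-u[1],u[0]]);Q=np.c_[P@u,P@v]; lo,hi=Q.min(0),Q.max(0); print(lo,hi)
    for ax,val in((0,lo[0]),(0,hi[0]),(1,lo[1]),(1,hi[1])):
        o=1-ax; s=(abs(Q[:,ax]-val)<5)&(Q[:,o]>lo[o]+15)&(Q[:,o]<hi[o]-15); p=np.polyfit(Q[s,o],Q[s,ax],1); print(ax,'slope deg',np.degrees(np.arctan(p[0])).round(2),'mid',np.polyval(p,(lo[o]+hi[o])/2).round(1),s.sum())
    for uv in((209,230),(349,230)):
        q=toz('wrist',c,uv,get_obs()['tool_pos'][2]-38+66)[0]; print('tin corner',q.round(1),(q[:2]@u).round(1),(q[:2]@v).round(1))
    t=get_obs()['tool_pos'][:2]; print('tcp',t@u,t@v)
E
python3 case.py
```

```text
t 13.0 tcp [506.2 -74.6 138.2] jaw 11.8 w 52.7 q6 -0.49 F [-1.5 -0.2 -3.7]
slide [-1.8 -0.1 -1.2] yaw -0.2
img box [259   7] [393 140] rect [519.3  33.7] [97.2 97.8] 11.74
[[461.79998779296875, 71.69999694824219], [481.70001220703125, -24.100000381469727], [576.9000244140625, -4.300000190734863], [557.0, 91.5]]
[ 466.68901117 -121.64599394] [563.93318063 -23.83812301]Traceback (most recent call last):
  File "case.py", line 14, in <module>
    o=1-ax; s=(abs(Q[:,ax]-val)<5)&(Q[:,o]>lo[o]+15)&(Q[:,o]<hi[o]-15); p=np.polyfit(Q[s,o],Q[s,ax],1); print(ax,'slope deg',np.degrees(np.arctan(p[0])).round(2),'mid',np.polyval(p,(lo[o]+hi[o])/2).round(1),s.sum())
                                                                          ~~~~~~~~~~^^^^^^^^^^^^^^^^^^
    raise TypeError("expected non-empty vector for x")
TypeError: expected non-empty vector for x
```

```bash
python3 - <<'E'
from h import *
im=cv2.imread('pics/w14.png',0); c=imaging.calibration('wrist'); s=get_obs(); print(s['t'],s['tool_pos'].round(1))
# lid front edge line & sides
for col in(230,280,330): print(col,im[215:245,col])
print(im[236,195:222],im[236,335:365])
a=np.radians(11.75);u=np.array([np.cos(a),np.sin(a)]);v=np.array([-u[1],u[0]])
t=s['tool_pos'];z=t[2]+28
for uv in((208.5,236),(350,236),(280,230)):
    q=toz('wrist',c,uv,z)[0,:2]-t[:2]; print(uv,'u(z)',(q@u).round(1),'v(y)',(q@v).round(1))
d=np.array([519.3,33.7])-t[:2]; print('to case z',d@u,'y',d@v)
E
```

```text
13.05 [504.1 -74.2 137.4]
230 [161 162 162 162 162 162 162 163 163 163 160 146 112  76  64  63  63  63
  62  62  61  62  63  66  66  65  65  64  65  65]
280 [163 163 162 162 162 162 162 163 162 162 160 147 112  73  59  57  57  56
  56  56  56  56  59  61  61  60  60  60  60  59]
330 [162 162 162 162 162 162 162 162 161 161 158 142 108  74  63  61  62  62
  61  61  59  61  63  65  65  65  63  63  64  63]
[180 180 181 181 181 180 180 179 178 178 173 156 123  87  70  68  67  68
  68  66  66  66  65  65  65  65  64] [ 63  62  62  63  62  63  64  64  65  65  65  65  68  86 122 155 171 174
 174 174 175 176 177 178 178 176 175 174 174 175]
(208.5, 236) u(z) -26.6 v(y) 24.0
(350, 236) u(z) 27.0 v(y) 24.0
(280, 230) u(z) 0.5 v(y) 26.5
to case z 36.85873400118183 y 102.55380426418473
```

```bash
sed -i '/^    for ax,val/,/^        o=1/d' case.py; python3 case.py; python3 - <<'E'
from h import *
c=imaging.calibration('top'); I=cv2.imread('pics/top0.png').astype(int)
E
```

```text
t 13.05 tcp [504.1 -74.2 137.4] jaw 11.8 w 52.9 q6 -0.49 F [-1.1 -0.8 -5.2]
slide [-2.6 -1.   0.7] yaw -0.2
img box [262   8] [396 142] rect [519.3  33.6] [97.4 97.5] 11.63
[[461.79998779296875, 71.5999984741211], [481.3999938964844, -24.0], [576.7999877929688, -4.300000190734863], [557.2000122070312, 91.19999694824219]]
[ 466.64643785 -121.58962235] [564.01206403 -24.04523314]
tin corner [473.  -53.9 165. ] 452.1 -149.0
tin corner [524.7 -43.  165. ] 505.0 -149.0
tcp 477.4008119583052 -174.887023895494
```

Call:
{"api": "servo_tool", "payload": {
  "rows": [
    {"claw": 40, "slide": [0, 20, 7], "yaw": 0},
    {"claw": 40, "slide": [0, 45, 16], "yaw": 0},
    {"claw": 40, "slide": [0, 70, 25], "yaw": 0},
    {"claw": 40, "slide": [5, 95, 33], "yaw": 0},
    {"claw": 40, "slide": [18, 106, 37], "yaw": 0},
    {"claw": 40, "slide": [30, 106, 37], "yaw": 0},
    {"claw": 40, "slide": [35, 106, 37], "yaw": 0},
    {"claw": 40, "slide": [35, 106, 37], "yaw": 0}
  ]
}}

```text
t: 13.77
tool_pos: [516.1, 36.4, 100.7]
tcp_rot: [-0.161, 1.571, 0.161]
wrist_force: [-1.3, -0.5, -5.3]
gripper_width: 53.0
```

```bash
python3 - <<'E'
from h import *
to(518,29,88)
im,c=shot('wrist','w15.png'); cv2.imwrite('pics/v15.png',cv2.cvtColor(im[:300],cv2.COLOR_RGB2BGR))
E
```

```text
t 13.7667 tcp [516.1  36.4 100.7] jaw 11.8 w 53.0 q6 -0.27 F [-1.3 -0.5 -5.3]
slide [12.7 -7.6  0.5] yaw 0
```

View pics/v15.png

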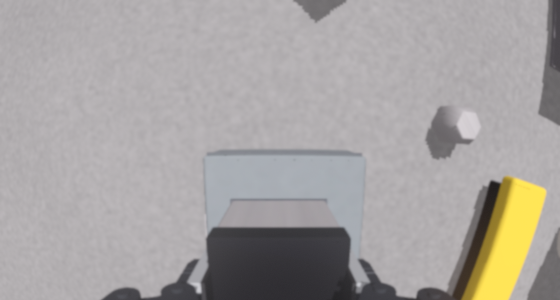

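The case's visible far edge (v≈153) spans u 205..363, and the tin's bottom rim spans u 230..327. The arm was still settling, so I'll measure the centring again now.

Call:
{"api": "servo_tool", "payload": {
  "rows": [
    {"claw": 40, "slide": [2, 0, 0], "yaw": 0},
    {"claw": 40, "slide": [4, 0, 0], "yaw": 0},
    {"claw": 40, "slide": [4, 0, 0], "yaw": 0},
    {"claw": 40, "slide": [4, 0, 0], "yaw": 0},
    {"claw": 40, "slide": [4, 0, 0], "yaw": 0},
    {"claw": 40, "slide": [4, 0, 0], "yaw": 0},
    {"claw": 40, "slide": [4, 0, 0], "yaw": 0},
    {"claw": 40, "slide": [4, 0, 0], "yaw": 0}
  ]
}}

```text
t: 14.48
tool_pos: [519.3, 36.9, 99.4]
tcp_rot: [-0.161, 1.565, 0.161]
wrist_force: [0.5, -0.3, -4.0]
gripper_width: 52.8
```

```bash
cat > cen.py <<'E'
from h import *
import sys
M=to(518,29,88); s=get_obs(); t=s['tool_pos']
im,c=shot('wrist',sys.argv[1]+'.png'); I=im.astype(int)
u=M[:2,2];v=M[:2,1]
m=((I[...,2]-I[...,0]>9)&(I[...,2]>80)); 
def rel(uv,z):
    q=toz('wrist',c,uv,z)[:,:2]-t[:2]; return np.c_[q@u,q@v].round(1)
for row in(165,175,185,192):
    x=np.where(m[row,180:400])[0]+180; print(row,x.min(),x.max(),rel([(x.min()-.5,row),(x.max()+.5,row)],50).tolist())
for col in(220,250,280,310,340):
    x=np.where(m[130:190,col])[0]+130; print(col,x.min(),rel([(col,x.min()-.5)],50).tolist())
g=im.mean(2); 
for col in(235,280,325): print('lid/body',np.where(g[205:250,col]<115)[0][0]+205)
r=np.where(g[236,190:370]<115)[0]+190; print('lid top row236',rel([(r[0],236),(r[-1],236)] if 0 else [(np.where(g[236,200:280]<115)[0][0]+200-.5,236)],t[2]+28), r[-1], rel([(280,227)],t[2]+14), rel([(280,238)],t[2]+28))
E
python3 cen.py w16
```

```text
t 14.4833 tcp [519.3  36.9  99.4] jaw 11.8 w 52.8 q6 -0.27 F [ 0.5 -0.3 -4. ]
slide [11.4 -7.4 -2.9] yaw 0
165 199 358 [[-48.2, 41.4], [48.4, 41.4]]
175 199 358 [[-48.5, 35.3], [48.7, 35.3]]
185 199 357 [[-48.8, 29.1], [48.4, 29.1]]
192 200 357 [[-48.4, 24.7], [48.6, 24.7]]
220 153 [[-34.7, 48.7]]
250 154 [[-16.7, 47.8]]
280 151 [[1.0, 49.5]]
310 151 [[18.6, 49.6]]
340 154 [[36.7, 48.1]]
lid/body 227
lid/body 227
lid/body 227
lid top row236 [[-27.   24.1]] 348 [[ 0.5 23.2]] [[ 0.4 23.4]]
```

```bash
python3 - <<'E'
from h import *
I=cv2.imread('pics/w16.png',0)
for col in(220,250,310,340): print(col,I[146:164,col])
E
```

```text
220 [173 173 169 156 141 135 136 137 141 153 168 173 173 174 173 174 173 174]
250 [180 176 166 150 137 134 136 139 150 163 172 174 174 173 173 173 173 173]
310 [179 177 167 150 136 133 135 139 148 162 171 174 173 173 173 173 172 173]
340 [176 176 173 162 147 136 136 137 142 155 167 172 172 172 172 172 172 172]
```

The case centre comes out at u 0.0, v about -2.6 from the TCP, and the tin at u +0.2, v about -3.6. I'll shift +1 mm and lower slowly.

Call:
{"api": "servo_tool", "payload": {
  "rows": [
    {"claw": 40, "slide": [2, 1, 0], "yaw": 0},
    {"claw": 40, "slide": [4, 1, 0], "yaw": 0},
    {"claw": 40, "slide": [6, 1, 0], "yaw": 0},
    {"claw": 40, "slide": [7.5, 1, 0], "yaw": 0},
    {"claw": 40, "slide": [8.5, 1, 0], "yaw": 0},
    {"claw": 40, "slide": [9.3, 1, 0], "yaw": 0},
    {"claw": 40, "slide": [10, 1, 0], "yaw": 0},
    {"claw": 40, "slide": [10, 1, 0], "yaw": 0}
  ]
}}

```text
t: 15.2
tool_pos: [518.9, 37.8, 89.1]
tcp_rot: [-0.161, 1.565, 0.161]
wrist_force: [-0.5, -0.4, -4.5]
gripper_width: 52.8
```

Call:
{"api": "servo_tool", "payload": {
  "rows": [
    {"claw": 40, "slide": [0.4, 0, 0], "yaw": 0},
    {"claw": 40, "slide": [0.4, 0, 0], "yaw": 0},
    {"claw": 40, "slide": [0.8, 0, 0], "yaw": 0},
    {"claw": 40, "slide": [0.8, 0, 0], "yaw": 0},
    {"claw": 40, "slide": [1.2, 0, 0], "yaw": 0},
    {"claw": 40, "slide": [1.2, 0, 0], "yaw": 0},
    {"claw": 40, "slide": [1.2, 0, 0], "yaw": 0},
    {"claw": 40, "slide": [1.2, 0, 0], "yaw": 0}
  ]
}}

```text
t: 15.87
tool_pos: [519.0, 37.8, 88.1]
tcp_rot: [-0.161, 1.565, 0.161]
wrist_force: [-0.3, -0.2, -4.7]
gripper_width: 52.9
```

Not yet in contact, since the weight is still on the gripper. I'll go on down in small steps.

Call:
{"api": "servo_tool", "payload": {
  "rows": [
    {"claw": 40, "slide": [0.3, 0, 0], "yaw": 0},
    {"claw": 40, "slide": [0.5, 0, 0], "yaw": 0},
    {"claw": 40, "slide": [0.7, 0, 0], "yaw": 0},
    {"claw": 40, "slide": [1, 0, 0], "yaw": 0},
    {"claw": 40, "slide": [1.2, 0, 0], "yaw": 0},
    {"claw": 40, "slide": [1.5, 0, 0], "yaw": 0},
    {"claw": 40, "slide": [1.5, 0, 0], "yaw": 0},
    {"claw": 40, "slide": [1.5, 0, 0], "yaw": 0}
  ]
}}

```text
t: 16.53
tool_pos: [519.1, 37.8, 87.8]
tcp_rot: [-0.161, 1.565, 0.161]
wrist_force: [-3.0, -0.2, 5.6]
gripper_width: 52.8
```

```bash
python3 -c "
from h import *
to(519,37.8,88)"
```

```text
t 16.5333 tcp [519.1  37.8  87.8] jaw 11.8 w 52.8 q6 -0.27 F [-3.  -0.2  5.6]
slide [-0.2  0.  -0.1] yaw 0
```

Contact (+5.6 N). I'll ease off, open slowly and rise.

Call:
{"api": "servo_tool", "payload": {
  "rows": [
    {"claw": 40, "slide": [-0.7, 0, 0], "yaw": 0},
    {"claw": 53, "slide": [-0.7, 0, 0], "yaw": 0},
    {"claw": 54, "slide": [-0.7, 0, 0], "yaw": 0},
    {"claw": 55, "slide": [-0.7, 0, 0], "yaw": 0},
    {"claw": 60, "slide": [-0.7, 0, 0], "yaw": 0},
    {"claw": 70, "slide": [-0.7, 0, 0], "yaw": 0},
    {"claw": 80, "slide": [-0.7, 0, 0], "yaw": 0},
    {"claw": 80, "slide": [-0.7, 0, 0], "yaw": 0}
  ]
}}

```text
t: 17.2
tool_pos: [519.3, 37.8, 87.4]
tcp_rot: [-0.161, 1.564, 0.161]
wrist_force: [0.3, -0.4, 0.8]
gripper_width: 80.0
```

Call:
{"api": "servo_tool", "payload": {
  "rows": [
    {"claw": 80, "slide": [-10, 0, 0], "yaw": 0},
    {"claw": 80, "slide": [-30, 0, 0], "yaw": 0},
    {"claw": 80, "slide": [-55, 0, 0], "yaw": 0},
    {"claw": 80, "slide": [-80, 0, 0], "yaw": 0},
    {"claw": 80, "slide": [-110, 0, 0], "yaw": 0},
    {"claw": 80, "slide": [-140, 0, 0], "yaw": 0},
    {"claw": 80, "slide": [-145, 0, 0], "yaw": 0},
    {"claw": 80, "slide": [-145, 0, 0], "yaw": 0}
  ]
}}

```text
t: 17.87
tool_pos: [521.4, 37.7, 236.5]
tcp_rot: [-0.162, 1.557, 0.16]
wrist_force: [0.2, -0.2, -0.7]
gripper_width: 80.1
```

```bash
python3 - <<'E'
from h import *
to(519,37.8,88)
im,c=shot('wrist','w17.png');I=im.astype(int)
def rect(m,z,nm):
    m=cv2.morphologyEx(m.astype(np.uint8),cv2.MORPH_OPEN,np.ones((5,5)))
    k,_=cv2.findContours(m,0,2)
    k=min((q for q in k if cv2.contourArea(q)>1500),key=lambda q:np.hypot(*(q[:,0].mean(0)-(278,215))))
    r=cv2.minAreaRect(toz('wrist',c,k[:,0],z)[:,:2].astype(np.float32)); print(nm,k[:,0].min(0),k[:,0].max(0),np.round(r[0],1),np.round(r[1],1),round(r[2],2)); return k
B=cv2.cvtColor(im,cv2.COLOR_RGB2BGR)
cs=(I[...,2]-I[...,0]>9)&(I[...,2]>80); dk=(I.max(2)<100); dk[290:]=0
k=rect(dk,116,'lid')
cv2.drawContours(B,[k],-1,(0,0,255),1); cv2.imwrite('pics/v17.png',B)
k,_=cv2.findContours(cs.astype(np.uint8),0,2);k=max(k,key=cv2.contourArea)
r=cv2.minAreaRect(toz('wrist',c,k[:,0],50)[:,:2].astype(np.float32)); print('case',k[:,0].min(0),k[:,0].max(0),np.round(r[0],1),np.round(r[1],1),r[2])
E
```

```text
t 17.8667 tcp [521.4  37.7 236.5] jaw 11.8 w 80.1 q6 -0.27 F [ 0.2 -0.2 -0.7]
slide [148.5   0.9  -3.5] yaw 0
lid [240 173] [307 240] [518.9  33.1] [56.8 58.1] 11.64
case [227 141] [322 234] [519.1  35.6] [97.  98.5] 11.304877281188965
```

View pics/v17.png

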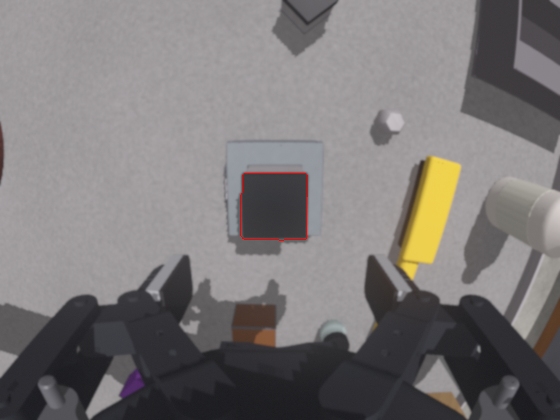

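The tin stands upright on the case. The lid is at (240..307, 173..240) and the case at (227..322, 141..234). I'll check the centring more closely from intensity profiles.

```bash
python3 - <<'E'
from h import *
M=to(519,37.8,88);t=get_obs()['tool_pos'];u=M[:2,2];v=M[:2,1]
im,c=shot('wrist','w18.png'); g=im.mean(2).astype(int)
o=np.array(c['extrinsics'])[:3,3];print('cam',((o[:2]-t[:2])@u).round(1),((o[:2]-t[:2])@v).round(1),o[2].round(1))
for col in(236,312): print('case col',col,g[134:152,col],g[226:244,col])
for col in(258,275,292): print('lid col',col,g[160:186,col],g[230:246,col])
print('row 205',g[205,222:246],g[205,302:328]); 
def rel(uv,z):
    q=toz('wrist',c,uv,z)[:,:2]-t[:2]; return np.c_[q@u,q@v].round(1).tolist()
print(rel([(275,r) for r in(140,143,145,234,236,238)],50)); print(rel([(275,r) for r in(172,175,177,179,238,240)],116)); print(rel([(r,205) for r in(228,230,322,324)],50),rel([(r,205) for r in(240,242,308,310)],116))
E
```

```text
t 17.9167 tcp [519.8  37.8 233.9] jaw 11.8 w 80.2 q6 -0.27 F [-0.2 -0.2  0.1]
slide [145.9   0.3  -1.3] yaw 0
cam -1.0 65.3 376.0
case col 236 [157 156 156 156 155 153 145 133 132 143 153 155 156 155 156 155 155 155] [150 149 149 149 149 148 149 150 149 143 128 110 103 103 103 104 105 109]
case col 312 [156 156 155 154 153 152 143 132 130 141 151 154 155 155 154 154 154 154] [152 152 153 153 153 153 152 151 150 144 133 125 134 149 155 155 154 153]
lid col 258 [155 155 154 154 150 142 137 139 143 144 144 143 133 107  75  62  61  62
  62  63  62  62  62  61  61  62] [ 58  58  59  57  59  59  59  59  62  73  88  98 101 101 100 100]
lid col 275 [155 155 154 153 149 140 136 140 144 145 144 143 132 105  73  60  59  61
  60  61  62  61  60  59  61  59] [ 57  57  56  56  57  57  58  57  61  71  89  97  99 100  99 100]
lid col 292 [155 155 154 153 149 141 136 138 141 142 142 140 131 104  73  60  60  61
  62  61  61  61  61  61  61  60] [ 58  57  59  58  58  57  58  58  61  72  88  97 102 116 136 148]
row 205 [157 157 157 155 145 123 105 112 135 148 152 152 152 151 151 148 135 113
  99  96  94  87  71  63] [ 59  60  60  60  60  61  64  77 106 134 148 152 152 152 152 152 153 153
 153 153 153 148 145 147 152 155]
[[-2.5, 48.9], [-2.5, 45.9], [-2.5, 43.9], [-2.7, -49.7], [-2.7, -52.0], [-2.7, -54.3]]
[[-2.2, 26.4], [-2.2, 23.9], [-2.2, 22.3], [-2.2, 20.6], [-2.3, -30.1], [-2.3, -31.9]]
[[-51.6, -17.9], [-49.5, -17.9], [46.3, -18.0], [48.5, -18.0]] [[-31.3, -1.1], [-29.6, -1.1], [25.0, -1.1], [26.7, -1.1]]
```

The large tin sits within about 1 mm of the case centre (offset u +0.6, v -1.1), upright and parallel. Next is the small tin.

Call:
{"api": "servo_tool", "payload": {
  "rows": [
    {"claw": 80, "slide": [0, 30, 5], "yaw": 0},
    {"claw": 80, "slide": [0, 65, 11], "yaw": 0},
    {"claw": 80, "slide": [0, 100, 17], "yaw": 0},
    {"claw": 80, "slide": [0, 135, 23], "yaw": 0},
    {"claw": 80, "slide": [0, 170, 29], "yaw": 0},
    {"claw": 80, "slide": [0, 203, 35], "yaw": 0},
    {"claw": 80, "slide": [0, 203, 35], "yaw": 0},
    {"claw": 80, "slide": [0, 203, 35], "yaw": 0}
  ]
}}

```text
t: 18.63
tool_pos: [510.1, 244.7, 229.6]
tcp_rot: [-0.165, 1.569, 0.163]
wrist_force: [-0.3, -0.1, -0.9]
gripper_width: 80.2
```

```bash
python3 - <<'E'
from h import *
to(512,244,234)
im,c=shot('wrist','w19.png');I=im.astype(int); print(np.array(get_obs()['joint_pos']).round(2))
B=cv2.cvtColor(im,cv2.COLOR_RGB2BGR)
dk=((I.max(2)<85)).astype(np.uint8); dk[270:]=0
k,_=cv2.findContours(cv2.morphologyEx(dk,cv2.MORPH_OPEN,np.ones((5,5))),0,2)
for q in k:
    if 500<cv2.contourArea(q)<8000:
        r=cv2.minAreaRect(toz('wrist',c,q[:,0],50)[:,:2].astype(np.float32)); print(q[:,0].min(0),q[:,0].max(0),np.round(r[0],1),np.round(r[1],1),round(r[2],2)); cv2.drawContours(B,[q],-1,(0,0,255),1)
cv2.imwrite('pics/v19.png',cv2.resize(B[80:300,160:400],None,fx=2,fy=2))
E
```

```text
t 18.6333 tcp [510.1 244.7 229.6] jaw 12.0 w 80.2 q6 0.11 F [-0.3 -0.1 -0.9]
slide [-4.4 -1.   1.7] yaw 0
[ 0.32  0.1   1.75 -0.    1.3   0.11]
[254 163] [308 217] [513.  243.1] [43.5 44.1] 52.77
[511 148] [559 259] [866.2 307.7] [ 84.9 199. ] 54.11
```

View pics/v19.png

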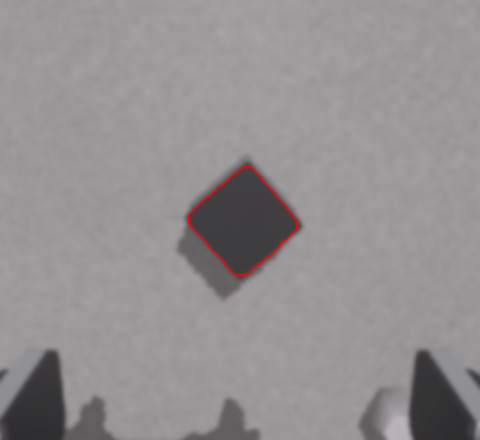

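Wrist crop: the small tin's black lid is a clean diamond centred near (281,190) full-frame. It measures about 43x44 mm at (513,243), with its sides at 52.8°.

Call:
{"api": "servo_tool", "payload": {
  "rows": [
    {"claw": 80, "slide": [15, 0, 0], "yaw": -7},
    {"claw": 80, "slide": [35, 0, 0], "yaw": -14},
    {"claw": 80, "slide": [55, 0, 0], "yaw": -21},
    {"claw": 80, "slide": [75, 0, 0], "yaw": -28},
    {"claw": 80, "slide": [95, 0, 0], "yaw": -35},
    {"claw": 80, "slide": [110, 0, 0], "yaw": -41},
    {"claw": 80, "slide": [110, 0, 0], "yaw": -41},
    {"claw": 80, "slide": [110, 0, 0], "yaw": -41}
  ]
}}

```text
t: 19.35
tool_pos: [510.7, 241.8, 120.6]
tcp_rot: [-0.715, 1.454, 0.716]
wrist_force: [0.2, 1.0, 0.3]
gripper_width: 79.9
```

```bash
python3 - <<'E'
from h import *
to(513,242.7,15,52.8)
im,c=shot('wrist','w20.png');I=im.astype(int); print(np.array(get_obs()['joint_pos']).round(2))
dk=((I.max(2)<85)).astype(np.uint8); dk[:,:190]=0;dk[:,370:]=0
k,_=cv2.findContours(cv2.morphologyEx(dk,cv2.MORPH_OPEN,np.ones((5,5))),0,2)
for q in k:
    if 500<cv2.contourArea(q)<16000:
        r=cv2.minAreaRect(toz('wrist',c,q[:,0],50)[:,:2].astype(np.float32)); print(q[:,0].min(0),q[:,0].max(0),np.round(r[0],1),np.round(r[1],1),round(r[2],2))
to(*r[0],15,52.8)
E
```

```text
t 19.35 tcp [510.7 241.8 120.6] jaw 52.5 w 79.9 q6 -0.6 F [0.2 1.  0.3]
slide [105.6  -1.5   2.5] yaw -0.3
[ 0.32  0.21  1.84 -0.    1.09 -0.6 ]
[190 342] [369 419] [637.6 145.3] [184.2 111.1] 52.58
[251 189] [313 250] [511.6 243.8] [42.8 43.8] 52.57
t 19.4 tcp [511.9 242.5 122.1] jaw 52.5 w 79.7 q6 -0.6 F [0.8 0.1 0.1]
slide [107.1   1.1   0.9] yaw -0.3
```

Call:
{"api": "servo_tool", "payload": {
  "rows": [
    {"claw": 80, "slide": [25, 0, 1], "yaw": 0},
    {"claw": 80, "slide": [55, 0, 1], "yaw": 0},
    {"claw": 80, "slide": [85, 0, 1], "yaw": 0},
    {"claw": 80, "slide": [102, 0, 1], "yaw": 0},
    {"claw": 80, "slide": [106, 0, 1], "yaw": 0},
    {"claw": 60, "slide": [106, 0, 1], "yaw": 0},
    {"claw": 50, "slide": [106, 0, 1], "yaw": 0},
    {"claw": 46, "slide": [106, 0, 1], "yaw": 0}
  ]
}}

```text
t: 20.07
tool_pos: [514.8, 245.1, 18.8]
tcp_rot: [-0.718, 1.444, 0.717]
wrist_force: [-0.3, -0.7, 0.0]
gripper_width: 46.4
```

Call:
{"api": "servo_tool", "payload": {
  "rows": [
    {"claw": 43, "slide": [0, 0, 0], "yaw": 0},
    {"claw": 30, "slide": [0, 0, 0], "yaw": 0},
    {"claw": 30, "slide": [0, 0, 0], "yaw": 0},
    {"claw": 30, "slide": [0, 0, 0], "yaw": 0},
    {"claw": 30, "slide": [0, 0, 0], "yaw": 0},
    {"claw": 30, "slide": [0, 0, 0], "yaw": 0},
    {"claw": 30, "slide": [0, 0, 0], "yaw": 0},
    {"claw": 30, "slide": [0, 0, 0], "yaw": 0}
  ]
}}

```text
t: 20.73
tool_pos: [514.6, 245.1, 18.7]
tcp_rot: [-0.719, 1.445, 0.717]
wrist_force: [-0.7, -1.7, 6.8]
gripper_width: 41.3
```

```bash
python3 -c "
from h import *
to(512,243,15,52.8)"
```

```text
t 20.7333 tcp [514.6 245.1  18.7] jaw 52.8 w 41.3 q6 -0.6 F [-0.7 -1.7  6.8]
slide [ 3.7  0.8 -3.2] yaw -0.0
```

Call:
{"api": "servo_tool", "payload": {
  "rows": [
    {"claw": 30, "slide": [-15, 0, 0], "yaw": 0},
    {"claw": 30, "slide": [-40, 0, 0], "yaw": 5},
    {"claw": 30, "slide": [-75, 0, 0], "yaw": 12},
    {"claw": 30, "slide": [-110, 0, 0], "yaw": 19},
    {"claw": 30, "slide": [-145, 0, 0], "yaw": 26},
    {"claw": 30, "slide": [-160, 0, 0], "yaw": 33},
    {"claw": 30, "slide": [-160, 0, 0], "yaw": 39},
    {"claw": 30, "slide": [-160, 0, 0], "yaw": 41}
  ]
}}

```text
t: 21.4
tool_pos: [513.7, 245.1, 178.9]
tcp_rot: [-0.157, 1.56, 0.159]
wrist_force: [-0.9, 0.7, -2.1]
gripper_width: 41.4
```

```bash
python3 -c "
from h import *
to(519.8,34,175,11.7)"
```

```text
t 21.4 tcp [513.7 245.1 178.9] jaw 11.5 w 41.4 q6 0.12 F [-0.9  0.7 -2.1]
slide [   3.6 -208.   -36.2] yaw -0.2
```

```bash
cat > hand.py <<'E'
from h import *
import sys
M=to(519.8,34,175,11.7); t=get_obs()['tool_pos'];u=M[:2,2];v=M[:2,1]
im,c=shot('wrist',sys.argv[1]+'.png'); g=im.mean(2).astype(int)
def rel(uv,z):
    q=toz('wrist',c,uv,z)[:,:2]-t[:2]; return np.c_[q@u,q@v].round(1).tolist()
for col in(250,278,306): print(col,g[185:260:2,col])
print(g[250,205:235],g[250,320:350])
print('z+31',[(r,rel([(278,r)],t[2]+31.3)[0][1]) for r in range(210,260,5)]); print('z-18.7',[(r,rel([(278,r)],t[2]-18.7)[0][1]) for r in range(190,230,5)])
E
python3 hand.py w21
```

```text
t 21.4 tcp [513.7 245.1 178.9] jaw 11.5 w 41.4 q6 0.12 F [-0.9  0.7 -2.1]
slide [   3.6 -208.   -36.2] yaw -0.2
250 [172 173 171 169 168 168 169 169 169 170 169 169 167 132 138 153 154 154
 154 154 154 154 154 153 145  88  59  58  59  57  57  61  60  59  59  59
  58  57]
278 [169 171 172 171 170 171 170 169 170 172 172 170 166 131 139 156 156 156
 156 156 156 156 156 156 148  90  58  56  55  55  53  59  58  57  55  55
  56  54]
306 [173 174 173 173 170 168 171 172 169 170 171 172 171 134 140 156 158 158
 158 158 157 156 156 155 141  79  58  57  57  56  57  61  59  58  57  56
  56  56]
[171 170 170 170 172 172 171 170 169 168 168 166 163 157 144 118  85  67
  64  63  63  63  64  64  65  64  63  64  63  64] [ 60  61  61  61  61  62  62  62  62  62  61  62  62  63  64  80 110 139
 154 159 161 162 164 165 167 167 167 168 169 169]
z+31 [(210, 35.1), (215, 33.3), (220, 31.4), (225, 29.6), (230, 27.7), (235, 25.8), (240, 23.8), (245, 21.9), (250, 19.9), (255, 17.9)]
z-18.7 [(190, 32.1), (195, 29.5), (200, 26.9), (205, 24.3), (210, 21.6), (215, 18.9), (220, 16.3), (225, 13.5)]
```

Call:
{"api": "servo_tool", "payload": {
  "rows": [
    {"claw": 30, "slide": [0, -20, -4], "yaw": 0},
    {"claw": 30, "slide": [0, -55, -10], "yaw": 0},
    {"claw": 30, "slide": [0, -90, -16], "yaw": 0},
    {"claw": 30, "slide": [0, -125, -23], "yaw": 0},
    {"claw": 30, "slide": [0, -160, -29], "yaw": 0},
    {"claw": 30, "slide": [0, -190, -35], "yaw": 0},
    {"claw": 30, "slide": [0, -204, -37], "yaw": 0},
    {"claw": 30, "slide": [0, -208, -38], "yaw": 0}
  ]
}}

```text
t: 22.12
tool_pos: [517.3, 30.6, 175.9]
tcp_rot: [-0.159, 1.566, 0.159]
wrist_force: [1.4, -0.1, -1.4]
gripper_width: 41.2
```

Call:
{"api": "servo_tool", "payload": {
  "rows": [
    {"claw": 30, "slide": [6, 0, 0], "yaw": 0},
    {"claw": 30, "slide": [14, 0, 0], "yaw": 0},
    {"claw": 30, "slide": [22, 0, 0], "yaw": 0},
    {"claw": 30, "slide": [28, 0, 0], "yaw": 0},
    {"claw": 30, "slide": [32, 0, 0], "yaw": 0},
    {"claw": 30, "slide": [34, 0, 0], "yaw": 0},
    {"claw": 30, "slide": [34, 0, 0], "yaw": 0},
    {"claw": 30, "slide": [34, 0, 0], "yaw": 0}
  ]
}}

```text
t: 22.78
tool_pos: [517.7, 33.5, 142.2]
tcp_rot: [-0.162, 1.565, 0.162]
wrist_force: [0.1, 0.4, -2.1]
gripper_width: 40.9
```

```bash
python3 hand.py w22; python3 - <<'E'
import cv2
cv2.imwrite('pics/v22.png',cv2.resize(cv2.imread('pics/w22.png')[120:290,160:400],None,fx=3,fy=3))
E
```

```text
t 22.7833 tcp [517.7  33.5 142.2] jaw 11.8 w 40.9 q6 -0.28 F [ 0.1  0.4 -2.1]
slide [-32.8   0.1   2.1] yaw 0.1
250 [162 163 161 113  66  66  71  70  71  69  69  69  71 101 142 157 158 158
 158 158 159 159 159 159 149  89  57  56  55  54  57  62  60  60  60  59
  59  58]
278 [162 162 160 110  63  63  68  68  68  68  67  66  68  99 143 160 161 160
 160 161 160 161 161 161 153  90  52  53  52  51  53  59  57  56  56  55
  55  55]
306 [159 159 157 110  64  64  69  68  69  69  68  69  70  99 144 161 162 162
 163 163 162 161 161 160 151  89  55  55  53  53  56  59  58  55  58  57
  56  56]
[182 183 182 181 179 178 178 178 177 176 174 172 168 161 148 121  88  69
  67  67  67  67  66  66  66  65  65  65  64  64] [ 59  61  61  61  62  61  62  61  62  63  63  63  62  63  66  80 114 145
 161 167 169 170 167 164 166 170 172 173 173 173]
z+31 [(210, 35.1), (215, 33.3), (220, 31.4), (225, 29.6), (230, 27.7), (235, 25.8), (240, 23.8), (245, 21.9), (250, 19.9), (255, 17.9)]
z-18.7 [(190, 32.0), (195, 29.4), (200, 26.8), (205, 24.2), (210, 21.6), (215, 18.9), (220, 16.2), (225, 13.5)]
```

Picture limit reached, so I'll measure the centring numerically from the saved image.

```bash
python3 - <<'E'
from h import *
M=to(519.8,34,134.7,11.7); t=get_obs()['tool_pos'];u=M[:2,2];v=M[:2,1]; c=imaging.calibration('wrist')
g=cv2.imread('pics/w22.png',0).astype(int)
def rel(uv,z):
    q=toz('wrist',c,uv,z)[:,:2]-t[:2]; return np.c_[q@u,q@v].round(1).tolist()
def edges(row,lo,hi,th):
    x=np.where(g[row,lo:hi]<th)[0]+lo
    # sub-pixel at first/last run containing centre
    l=278
    while g[row,l]<th and l>lo: l-=1
    r=278
    while g[row,r]<th and r<hi: r+=1
    sl=l+(g[row,l]-th)/(g[row,l]-g[row,l+1]); sr=r-(g[row,r]-th)/(g[row,r]-g[row,r-1]); return sl,sr
for row,z in((200,116),(204,116),(208,116)):
    l,r=edges(row,190,370,105); print('large lid',row,round(l,1),round(r,1),rel([(l,row),(r,row)],z))
l,r=edges(250,190,370,110); print('small lid',l,r,rel([(l,250),(r,250)],t[2]+31.3))
for z,row in((102,191),(116,196.3)): print('large +y face',rel([(278,row)],z))
for z,row in((t[2]-18.7,211.5),(t[2]+31.3,246.5)): print('small +y face',rel([(278,row)],z))
for col in (240,255,278,300,315): print(col,g[188:216,col])
for row in (200,208): print(g[row,212:232],g[row,326:346])
E
```

```text
t 22.8333 tcp [518.   33.3 142.6] jaw 11.8 w 41.3 q6 -0.28 F [-0.1  0.4 -2.6]
slide [7.9 0.3 1.9] yaw 0.1
large lid 200 231.9 333.6 [[-25.0, 25.0], [29.6, 25.0]]
large lid 204 232.2 333.4 [[-25.0, 22.8], [29.6, 22.8]]
large lid 208 232.2 333.2 [[-25.0, 20.6], [29.6, 20.6]]
small lid 220.28125 335.9117647058824 [[-21.8, 19.8], [21.1, 19.8]]
large +y face [[-0.3, 27.0]]
large +y face [[-0.3, 27.0]]
small +y face [[-0.3, 20.8]]
small +y face [[-0.4, 21.3]]
240 [157 154 142 111  78  68  67  67  69  72  70  70  71  71  71  70  71  71
  70  70  70  72  81 100 116 134 147 152]
255 [160 159 146 111  75  65  64  65  68  69  68  69  69  68  68  69  67  68
  67  68  67  68  80  99 120 141 153 157]
278 [161 159 145 109  71  62  61  62  66  67  68  67  66  67  67  67  66  66
  66  66  66  67  79  98 119 142 154 158]
300 [158 156 143 109  73  63  61  64  66  68  67  67  67  66  67  67  66  67
  66  65  66  67  79  98 120 140 154 157]
315 [159 157 145 112  76  64  63  65  67  69  69  69  70  69  68  68  68  68
  68  69  68  69  80  98 119 139 153 157]
[176 181 184 176 164 164 169 170 170 171 171 171 171 171 171 171 170 169
 160 138] [ 70  70  70  70  71  71  72  84 121 156 169 171 170 170 170 171 170 170
 170 167]
[176 178 182 176 164 164 168 170 169 169 169 169 169 169 168 168 168 168
 166 151] [ 70  69  69  71  70  70  74  99 137 161 169 170 170 170 170 170 170 170
 170 167]
```

The large tin centre is at u +2.3, v 0.0 and the small tin at u -0.3, v 0.0, so I'll shift +2.6 along z and lower.

Call:
{"api": "servo_tool", "payload": {
  "rows": [
    {"claw": 30, "slide": [0, 0, 1.5], "yaw": 0},
    {"claw": 30, "slide": [0, 0, 2.6], "yaw": 0},
    {"claw": 30, "slide": [1.5, 0, 2.6], "yaw": 0},
    {"claw": 30, "slide": [3, 0, 2.6], "yaw": 0},
    {"claw": 30, "slide": [4.5, 0, 2.6], "yaw": 0},
    {"claw": 30, "slide": [5.5, 0, 2.6], "yaw": 0},
    {"claw": 30, "slide": [6.2, 0, 2.6], "yaw": 0},
    {"claw": 30, "slide": [6.2, 0, 2.6], "yaw": 0}
  ]
}}

```text
t: 23.5
tool_pos: [520.0, 33.6, 135.8]
tcp_rot: [-0.161, 1.565, 0.161]
wrist_force: [0.3, 0.4, -1.5]
gripper_width: 41.2
```

Call:
{"api": "servo_tool", "payload": {
  "rows": [
    {"claw": 30, "slide": [0.3, 0, 0], "yaw": 0},
    {"claw": 30, "slide": [0.6, 0, 0], "yaw": 0},
    {"claw": 30, "slide": [0.9, 0, 0], "yaw": 0},
    {"claw": 30, "slide": [1.2, 0, 0], "yaw": 0},
    {"claw": 30, "slide": [1.5, 0, 0], "yaw": 0},
    {"claw": 30, "slide": [1.5, 0, 0], "yaw": 0},
    {"claw": 30, "slide": [1.5, 0, 0], "yaw": 0},
    {"claw": 30, "slide": [1.5, 0, 0], "yaw": 0}
  ]
}}

```text
t: 24.17
tool_pos: [520.3, 33.6, 134.8]
tcp_rot: [-0.161, 1.565, 0.161]
wrist_force: [-0.2, 0.1, -0.3]
gripper_width: 41.1
```

```bash
sed 's/w22/w23/' > /dev/null </dev/null; python3 -c "
from h import *
M=to(519.8,34,134.7,11.7)
im,c=shot('wrist','w23.png');g=im.mean(2).astype(int)
for r in(205,): print(g[r,222:240],g[r,322:340])
print(g[250,212:228],g[250,328:344])"
```

```text
t 24.1667 tcp [520.3  33.6 134.8] jaw 11.8 w 41.1 q6 -0.28 F [-0.2  0.1 -0.3]
slide [ 0.1  0.5 -0.4] yaw 0.1
[170 164 145 110  83  75  75  74  74  74  74  74  74  73  73  73  73  72] [ 72  73  73  72  72  73  72  73  79 111 149 166 171 171 171 172 172 172]
[165 156 158 165 167 166 163 150 122  88  69  66  67  67  66  66] [ 63  63  64  63  64  64  67  81 115 145 161 167 167 165 162 164]
```

Both are now centred on u≈278. It's touching lightly, so I'll go 0.6 mm more and then release.

Call:
{"api": "servo_tool", "payload": {
  "rows": [
    {"claw": 30, "slide": [0.3, 0, 0], "yaw": 0},
    {"claw": 30, "slide": [0.6, 0, 0], "yaw": 0},
    {"claw": 30, "slide": [0.6, 0, 0], "yaw": 0},
    {"claw": 30, "slide": [0.6, 0, 0], "yaw": 0},
    {"claw": 30, "slide": [0.6, 0, 0], "yaw": 0},
    {"claw": 30, "slide": [0.6, 0, 0], "yaw": 0},
    {"claw": 30, "slide": [0.6, 0, 0], "yaw": 0},
    {"claw": 30, "slide": [0.6, 0, 0], "yaw": 0}
  ]
}}

```text
t: 24.88
tool_pos: [520.4, 33.6, 134.7]
tcp_rot: [-0.161, 1.565, 0.161]
wrist_force: [-3.5, -0.4, 5.6]
gripper_width: 41.2
```

Call:
{"api": "servo_tool", "payload": {
  "rows": [
    {"claw": 30, "slide": [-0.4, 0, 0], "yaw": 0},
    {"claw": 41, "slide": [-0.4, 0, 0], "yaw": 0},
    {"claw": 42, "slide": [-0.4, 0, 0], "yaw": 0},
    {"claw": 43, "slide": [-0.4, 0, 0], "yaw": 0},
    {"claw": 48, "slide": [-0.4, 0, 0], "yaw": 0},
    {"claw": 60, "slide": [-0.4, 0, 0], "yaw": 0},
    {"claw": 75, "slide": [-0.4, 0, 0], "yaw": 0},
    {"claw": 75, "slide": [-0.4, 0, 0], "yaw": 0}
  ]
}}

```text
t: 25.55
tool_pos: [520.3, 33.6, 134.2]
tcp_rot: [-0.161, 1.565, 0.161]
wrist_force: [-0.6, 0.5, -0.4]
gripper_width: 74.8
```

Call:
{"api": "servo_tool", "payload": {
  "rows": [
    {"claw": 80, "slide": [-8, 0, 0], "yaw": 0},
    {"claw": 80, "slide": [-25, 0, 0], "yaw": 0},
    {"claw": 80, "slide": [-50, 0, 0], "yaw": 0},
    {"claw": 80, "slide": [-80, 0, 0], "yaw": 0},
    {"claw": 80, "slide": [-110, 0, 0], "yaw": 0},
    {"claw": 80, "slide": [-130, 0, 0], "yaw": 0},
    {"claw": 80, "slide": [-130, 0, 0], "yaw": 0},
    {"claw": 80, "slide": [-130, 0, 0], "yaw": 0}
  ]
}}

```text
t: 26.22
tool_pos: [521.4, 33.6, 266.6]
tcp_rot: [-0.162, 1.56, 0.16]
wrist_force: [-1.2, -0.1, -0.6]
gripper_width: 80.1
```

```bash
python3 - <<'E'
from h import *
M=to(519.8,34,134.7,11.7); t=get_obs()['tool_pos'];u=M[:2,2];v=M[:2,1]
im,c=shot('wrist','w24.png'); g=im.mean(2).astype(int)
print('small lid predicted corners',proj('wrist',c,[[*(np.array([519.8,34.1])+a*u+b*v),166] for a,b in((-21,21),(21,21),(21,-21),(-21,-21))]).round().tolist())
def rel(uv,z):
    q=toz('wrist',c,uv,z)[:,:2]-t[:2]; return np.c_[q@u,q@v].round(1).tolist()
for col in(270,): print('col',col,[(r,int(g[r,col])) for r in range(110,262,2)])
for row in(185,200,222): print('row',row,[(k,int(g[row,k])) for k in list(range(222,258,2))+list(range(300,332,2))])
# top view diff for bystanders
im2,_=shot('top','top1.png'); a=cv2.imread('pics/top0.png');b=cv2.imread('pics/top1.png')
d=(cv2.absdiff(a,b).max(2)>40).astype(np.uint8); k,_=cv2.findContours(cv2.morphologyEx(d,cv2.MORPH_OPEN,np.ones((3,3))),0,2)
print([cv2.boundingRect(q) for q in k if cv2.contourArea(q)>25])
E
```

```text
t 26.2167 tcp [521.4  33.6 266.6] jaw 11.8 w 80.1 q6 -0.28 F [-1.2 -0.1 -0.6]
slide [131.9   0.9  -2. ] yaw 0.1
small lid predicted corners [[248.0, 181.0], [303.0, 181.0], [302.0, 234.0], [249.0, 234.0]]
col 270 [(110, 157), (112, 157), (114, 157), (116, 157), (118, 156), (120, 156), (122, 156), (124, 156), (126, 157), (128, 158), (130, 157), (132, 156), (134, 152), (136, 139), (138, 149), (140, 151), (142, 154), (144, 155), (146, 154), (148, 154), (150, 154), (152, 154), (154, 154), (156, 150), (158, 139), (160, 143), (162, 135), (164, 81), (166, 63), (168, 62), (170, 64), (172, 98), (174, 137), (176, 141), (178, 121), (180, 63), (182, 58), (184, 60), (186, 59), (188, 59), (190, 58), (192, 58), (194, 59), (196, 58), (198, 57), (200, 57), (202, 57), (204, 57), (206, 55), (208, 56), (210, 56), (212, 57), (214, 57), (216, 56), (218, 56), (220, 57), (222, 56), (224, 56), (226, 56), (228, 57), (230, 56), (232, 57), (234, 64), (236, 91), (238, 98), (240, 96), (242, 98), (244, 99), (246, 103), (248, 121), (250, 132), (252, 124), (254, 129), (256, 144), (258, 158), (260, 160)]
row 185 [(22
[... 673 characters left out ...]
10, 154), (312, 154), (314, 154), (316, 154), (318, 150), (320, 147), (322, 152), (324, 152), (326, 153), (328, 155), (330, 155)]
row 222 [(222, 157), (224, 157), (226, 160), (228, 162), (230, 155), (232, 120), (234, 128), (236, 142), (238, 127), (240, 97), (242, 94), (244, 95), (246, 88), (248, 64), (250, 59), (252, 58), (254, 59), (256, 57), (300, 60), (302, 61), (304, 80), (306, 129), (308, 144), (310, 146), (312, 147), (314, 148), (316, 149), (318, 149), (320, 156), (322, 157), (324, 155), (326, 155), (328, 158), (330, 158)]
[(542, 364, 18, 56), (363, 361, 112, 59), (271, 356, 91, 64), (304, 232, 103, 130), (352, 223, 34, 26), (266, 222, 19, 23), (304, 214, 28, 22), (115, 167, 148, 253)]
```

```bash
python3 - <<'E'
from h import *
shot('scene','s_end.png')
for A in(('top0','top1'),('scene0','s_end')):
  for f in A:
    h=cv2.cvtColor(cv2.imread('pics/%s.png'%f),cv2.COLOR_BGR2HSV)
    for nm,lo,hi in(('brown',(3,110,30),(14,255,200)),('purple',(130,80,30),(160,255,255)),('yellow',(22,150,80),(34,255,255))):
        m=cv2.inRange(h,lo,hi); k,_=cv2.findContours(m,0,2); print(f,nm,[cv2.boundingRect(q) for q in k if 150<cv2.contourArea(q)<4000])
a,b=[cv2.imread('pics/%s.png'%f) for f in('scene0','s_end')]
for nm,(x,y,w,hh) in dict(nut=(375,230,30,25),spanner=(90,175,35,85),jar=(230,235,30,40),case_front=(305,195,55,30)).items():
    t=a[y:y+hh,x:x+w]; r=cv2.matchTemplate(b[y-6:y+hh+6,x-6:x+w+6],t,cv2.TM_CCOEFF_NORMED); _,mx,_,p=cv2.minMaxLoc(r); print(nm,round(mx,2),p[0]-6,p[1]-6)
E
```

```text
top0 brown [(303, 211, 29, 26), (343, 167, 27, 27)]
top0 purple [(361, 271, 37, 33)]
top0 yellow [(207, 147, 110, 18)]
top1 brown [(219, 401, 56, 19), (304, 211, 28, 26), (343, 167, 27, 27)]
top1 purple [(361, 271, 37, 33)]
top1 yellow [(259, 151, 58, 11), (207, 147, 52, 18)]
scene0 brown [(167, 236, 36, 43), (217, 190, 35, 41), (252, 0, 75, 85)]
scene0 purple [(143, 142, 41, 40)]
scene0 yellow [(275, 276, 42, 17), (316, 261, 71, 28)]
s_end brown [(167, 236, 36, 43), (217, 191, 35, 40), (338, 0, 40, 21), (252, 0, 74, 85)]
s_end purple [(143, 142, 41, 40)]
s_end yellow [(275, 276, 42, 17), (316, 260, 71, 29)]
nut 1.0 0 0
spanner 1.0 0 0
jar 1.0 0 0
case_front 0.78 0 0
```

Nothing else has moved and the column is standing, so I'm handing the job in.

```bash
python3 -c "
from h import *
print(job_done())"
```

```text
the job is handed in; nothing more can be done
None
```

The column is built and handed in at about 26 s of the 67 s allowed.

**Large tin:** I carried it to open space, gripped it lightly at the lid end, tipped it lid-up about its bottom edge and set it on the case. During the first, looser try, the lid end slipped out of the grip and the tin fell back a few millimetres onto the tray. I regripped it closer to the lid corner and it tipped cleanly.

**Small tin:** I turned it parallel to the sides and set it in the middle of the large tin. Each set-down pressed with under about 11 N.

**Last checks:**
- **Centring:** the large tin is within about 1 mm of the case centre (offset roughly 0.6 and 1.1 mm) and parallel. Just before release the small tin was within about 0.5 mm of the large tin's centre. Afterwards its lid was where I predicted in the wrist image, to 1–2 pixels.
- **Calibration:** successive views of the case centre disagreed by up to 2 mm, which matches the stated calibration accuracy.
- **Case:** its visible front part matched at zero shift in the scene image, but the match score was only 0.78, probably because of the new shadows and the tins on it.
- **Everything else:** nut, jar, spanner, brush and the brown and purple look-alikes are within a pixel of where they started.
- **By numbers only:** the finished column was checked from image measurements, because the picture-viewing limit was already used up.

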